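# Lock the T-bolt into the fitting turntable

### The job

Get the hold-down T-bolt ready on the fitting turntable: stand it head down in the oblong pocket of the black swage block, let go of it and take hold of it afresh; then lower its head lengthwise through the slot of the keeper block on the turntable until the collar sits flat on the block, turn it a quarter turn clockwise (seen from above) so that it is locked, and leave it there. Leave the horseshoe, the fuller and the punch where they lie.

Things in the scene. Friction and masses are not known exactly. Their poses are not given: they have to be found in the camera images.
- bolt: T-bolt 81 mm long, 0.1-0.17 kg: steel T-head (bar 36 mm along x, 14 along y), 13 mm shank, round collar 32 mm across, hickory grip 20 (x) x 14 (y) mm. Origin: centre of the head's end face; z runs from head to grip: head 0-10 mm, shank to 25, collar to 31, grip to 81. Same after half a turn about z. Stands by itself on its head.
- grip (a point): middle of the bolt's grip, on its axis, 56 mm from the head's end face; axes as the bolt's. At the start the bolt lies loose on the ledge, resting on a broad side of its head and its collar's rim: x level, z raised about 20 degrees, grip end pointing roughly away from the robot, this point about 26 mm above the ledge.
- swage: black swage block, fixed, 120 (x) x 90 (y) x 40 mm high, origin under its middle. In its top: one oblong pocket, whose middle is 15 mm to +y, and three smaller round holes the bolt does not fit.
- pocket (a point): middle of the floor of the swage block's oblong pocket, 18 mm above the ledge. Pocket: 44 mm along x, 22 mm along y, 22 mm deep, open at the top, z up. A bolt standing on this floor has its collar's underside 3 mm above the block's top.
- keeper (a point): middle of the top of the keeper block (iron box 72 x 64 x 36 mm on the disc), 71 mm above the ledge, z up. Its 12 mm top plate has a slot, 39 mm along x, 17 along y, over a hollow 56 x 48 x 24 mm. The plate has stiff play along x (15 N moves it): the slot's middle lies anywhere within 4 mm of this point along x, told by no reading: look or feel for it.
- turntable (a joint): angle of the cast-iron turntable disc (320 mm across, top 35 mm above the ledge) about its centre pin, anticlockwise from above. Stiff: yields only to 2 N m. Keeper block 85 mm from the pin, its x pointing to the pin. Seated, collar on the plate, the bolt's origin is 25 mm below point keeper, head 3 mm clear under the plate; it turns only clockwise, 90 degrees, to stop lugs.
- foot: fixed round foot of the turntable; origin on the ledge under the centre pin.
- shoe: bystander: hand-forged iron horseshoe about 115 mm across, 9 mm thick, loose on the turntable disc; origin at the middle of its underside.
- fuller: bystander: fuller, iron head 30 x 85 x 30 mm, hickory handle along -x, 270 mm in all, lying loose on the ledge; origin under the head.
- punch: bystander: plain steel punch, 150 mm long along x, 14 mm thick, lying loose on the ledge near the robot; origin under the middle of its square part.
There are look-alikes about, which are no part of the job. Several things look just like the bolt: the one meant starts farthest to the robot's left.

How it is judged:
By the outcome, as a careful person would: the job done as asked, in the order asked, and still so for the second after the job is handed in, with the robot touching nothing.
It also fails if it takes over 64 s, if anything falls off the work surface, if the arm or the gripper's body presses on something with over 40 N, if the wrist force passes 120 N, or if a joint passes its speed limit or range.

### The arm

A 6-joint arm with a two-finger parallel gripper is mounted at the origin on the work surface. World frame = base frame: x ahead of the robot, y to its left, z up, the work surface at z = 0. Lengths are in m, angles in rad, forces in N, time in s.
With the tool pointing down it reaches from about 0.35 to 0.775 m from the base axis. Payload 7.3 kg.
Tool frame: the origin (TCP) lies at the very end of the fingers, on their centre line; the grasp point (between the pads) lies 19 mm behind it; z points along the fingers, y is the line along which they close (so a half turn about z gives the same grasp; the last joint's range is limited). The gripper opens to 92 mm and grips with 3 to 60 N. Pads are 19 mm wide; open, the fingers measure 130 mm over their backs; the gripper's body (75 mm by 190 mm) begins 47 mm behind the grasp point.
Start: joints at [-1.381, 0.342, 1.524, -0, 1.275, -0.146], TCP at [0.173, -0.496, 0.227] pointing down, gripper open.
Joint ranges: [-2.53, 2.53], [-0.77, 2.02], [0.04, 2.7], [-1, 4.14], [0.28, 2.66], [-3.11, 3.11]. Speed limits (rad/s): [2.57, 2.57, 3.14, 3.14, 3.14, 3.14].

### API

Orientations are given as [roll, pitch, yaw] about the fixed x, y, z axes, in that order (R = Rz(yaw) Ry(pitch) Rx(roll)).
In Python, from cell import robot gives the robot as it stands. The module is installed in compiled form; this text tells all that it offers.
- The arm moves only by the tool arm_command, never from a script. Its argument "moves" is a list of rows, each a list of 3 entries, a list of its own where there are three numbers: the shift along the tool's x, y, z in m, then the turn, a rotation vector about the tool's x, y, z in rad, then the finger opening in m, from 0 to 0.0918. In form: [[[dx, dy, dz], [ax, ay, az], claw], ...]. A call has exactly 5 rows; each row is the pose to reach, as a shift and turn from the pose commanded when the call began, along the tool's axes at that moment; what a row does not reach only later rows make up. A row lasts 1/10 s, in which the tool goes at most 50 mm and 8.59 degrees, less where a joint would pass 70% of its speed; a pose out of reach is approached as far as the arm can. A call with a gripper value outside its range is refused whole. The fingers move at their own pace and stop on an object; "squeeze" is the grip in N (left out, the last holds). Time passes only in rows, so rows that repeat a pose let the fingers close, or fill a call up. It gives the time, the measured TCP pose, the force, the opening and the grip force at its end, in the units of the state.
- robot.observe(): the state, without advancing time (a new reading comes with each control period).
- robot.read_camera(name): name is "scene" or "top" or "wrist"; returns the picture (420x560x3 uint8, red, green, blue); there is no depth.
- robot.camera_model(name): a dict with "fx", "fy", "cx", "cy" (pixels), "R" (3x3) and "t" (3): a world point X has camera coordinates R X + t. Camera axes: x right, y down, z forward; pixel columns grow to the right and rows downward; lengths in m; the calibration is good to about 2 mm. A picture is of the moment at which its call begins: read the wrist's pose just before it. camera_model takes no time and is no camera call; for the wrist camera it gives the pose at the moment of the call.
- robot.hand_in(): hands the job in; it is judged then, once.
The state is a dict: "time": time; "qpos": joint angles; "qvel": joint speeds; "joint_efforts": joint torques, N m; "tool_pos": TCP position; "tool_rot": TCP orientation; "contact_force": force on the tool from outside, world axes, zero at the start; "torque": the same for the moment, N m; "opening": finger opening in m; "grip_force": force on a finger pad.
Only numpy, scipy, OpenCV 4.12 (cv2) and the standard library are available. Lean on these libraries where they do the work, as an engineer would, in place of code of your own. Each camera call takes 0.05 s, during which the arm holds its last target. There are 200 camera calls.

## Working session

There is one attempt and no reset: what is moved stays moved. The work goes in short steps, Python scripts to look and compute and a tool call to move; the robot and the scene stay as the last step left them, time stands still between calls to the robot, and variables do not carry over. Pictures are saved under pics/ and viewed, at most 10 in all, crops included, and the job is handed in when it is done.

Besides the shell and the picture viewer there is one more tool, called after "Emit:" as a command line: name --argument value ..., lists and objects as JSON in quotes. arm_command: Moves the arm, as the interface text tells. Its arguments: {"type":"object","properties":{"moves":{"type":"array"},"squeeze":{"type":"number"}},"required":["moves"]}

```bash
mkdir -p pics
cat > h.py <<'E'
import numpy as np, cv2
from scipy.spatial.transform import Rotation as Ro
from cell import robot
def save(img,name): cv2.imwrite('pics/'+name,cv2.cvtColor(img,cv2.COLOR_RGB2BGR))
def ray(cm,u,v):
    R=np.array(cm['R']);t=np.array(cm['t'])
    d=R.T@np.array([(u-cm['cx'])/cm['fx'],(v-cm['cy'])/cm['fy'],1.]); return -R.T@t,d
def onz(cm,u,v,z):
    o,d=ray(cm,u,v); return o+d*(z-o[2])/d[2]
def proj(cm,X):
    p=np.array(cm['R'])@np.array(X)+np.array(cm['t']); return np.array([cm['fx']*p[0]/p[2]+cm['cx'],cm['fy']*p[1]/p[2]+cm['cy']])
def rel(pos,R):
    s=robot.observe(); R0=Ro.from_euler('xyz',s['tool_rot'])
    return R0.inv().apply(np.array(pos)-s['tool_pos']),(R0.inv()*R).as_rotvec()
E
python3 - <<'E'
from h import *
s=robot.observe();print({k:np.round(v,3) for k,v in s.items()})
for n in ('scene','top'):
    i=robot.read_camera(n); np.save(n+'.npy',i); save(cv2.resize(i,(800,600)),n+'1.png'); 
    cm=robot.camera_model(n); print(n,cm['fx'],cm['cx'],cm['cy'],-np.array(cm['R']).T@cm['t'])
E
```

```text
{'time': np.float64(0.0), 'qpos': array([-1.381,  0.343,  1.525, -0.   ,  1.275, -0.146]), 'qvel': array([ 0.001,  0.001, -0.002, -0.001, -0.001, -0.   ]), 'joint_efforts': array([ 1.0000e-03, -4.3124e+01, -2.4422e+01,  7.2000e-02,  5.6000e-02,
       -0.0000e+00]), 'tool_pos': array([ 0.173, -0.495,  0.226]), 'tool_rot': array([-3.14 , -0.   ,  0.336]), 'contact_force': array([ 0.767, -0.281,  0.287]), 'torque': array([ 0.017, -0.025, -0.027]), 'grip_force': np.float64(0.0), 'opening': np.float64(0.092)}
scene 412.9801712190447 275.5943799081234 209.6878470014163 [ 1.21675779 -0.34765157  0.93264487]
top 461.35979134970694 284.80810923937713 215.8283994486396 [ 0.39920898 -0.21416746  1.14176287]
```

View pics/top1.png

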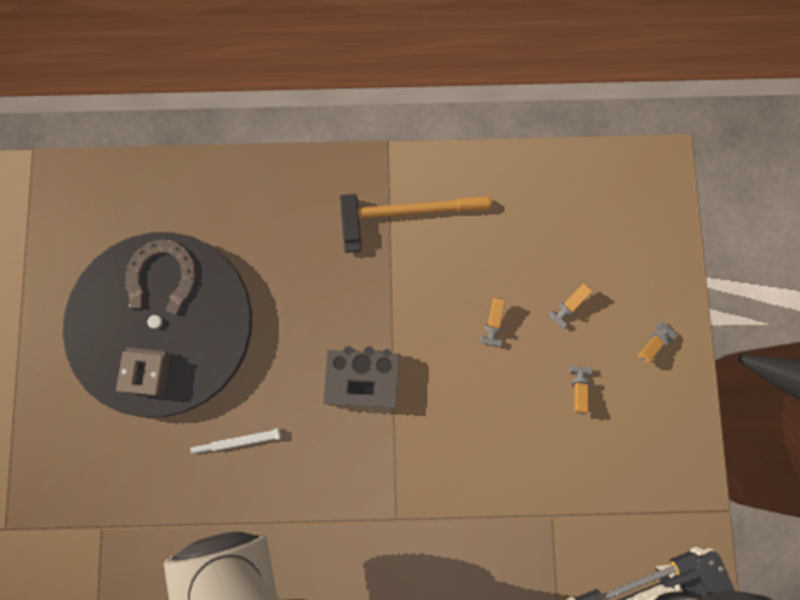

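View pics/scene1.png

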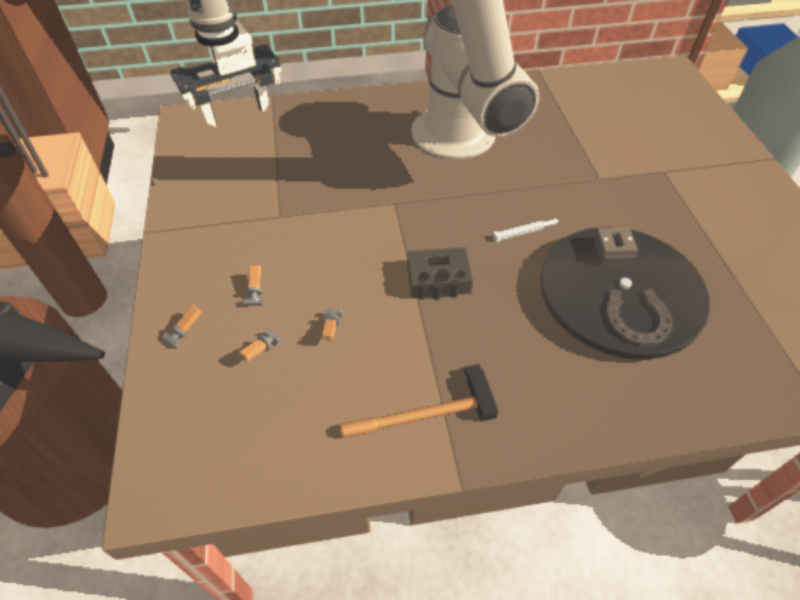

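The top view shows the target bolt grip at about (497,312) and its head at (492,338), in the 800 px view. The swage is at (362,378) with its pocket at (360,388), and the keeper is at (141,372) with its slot at (139,373). Next I'll measure them.

Run:
```python
from h import *
i=np.load('top.npy'); cm=robot.camera_model('top')
def ctr(mask,roi):
    m=np.zeros(mask.shape,np.uint8);x0,y0,x1,y1=roi;m[y0:y1,x0:x1]=mask[y0:y1,x0:x1]
    c,_=cv2.findContours(m,0,2);c=max(c,key=cv2.contourArea);return c
hsv=cv2.cvtColor(i,cv2.COLOR_RGB2HSV); g=cv2.cvtColor(i,cv2.COLOR_RGB2GRAY)
org=((hsv[...,1]>170)&(hsv[...,2]>150)).astype(np.uint8)
def show(n,c,z):
    P=np.array([onz(cm,*p,z)[:2] for p in c[:,0,:].astype(float)],np.float32)
    r=cv2.minAreaRect(P);b=cv2.boxPoints(r);e=b[1]-b[0],b[2]-b[1];l=max(e,key=np.linalg.norm)
    print(n,'ctr',np.round(r[0],4),'size',np.round(r[1],4),'long dir deg',round(np.degrees(np.arctan2(l[1],l[0]))%180,1))
show('grip',ctr(org,(330,195,365,235)),.033)
show('swage',ctr((g<85).astype(np.uint8),(220,235,285,290)),.04)
show('pocket',ctr((g<35).astype(np.uint8),(235,262,268,282)),.04)
show('slot',ctr((g<45).astype(np.uint8),(90,248,104,274)),.071)
show('keeper',ctr((hsv[...,1]>50).astype(np.uint8)*(g>60),(80,240,120,280)),.071)
show('pin',ctr((g>140).astype(np.uint8),(95,215,120,235)),.045)
print(g[250:280:2,84:116:2]); print(g[264:280:2,236:266:2])
```

```text
Traceback (most recent call last):
ValueError: max() iterable argument is empty
```

Run:
```python
from h import *
i=np.load('top.npy'); cm=robot.camera_model('top')
hsv=cv2.cvtColor(i,cv2.COLOR_RGB2HSV); g=cv2.cvtColor(i,cv2.COLOR_RGB2GRAY)
print(hsv[208:244:4,340:356:3].tolist())
def show(n,mask,roi,z):
    m=np.zeros(mask.shape,np.uint8);x0,y0,x1,y1=roi;m[y0:y1,x0:x1]=mask[y0:y1,x0:x1]
    c,_=cv2.findContours(m,0,2)
    if not c: print(n,'none');return
    c=max(c,key=cv2.contourArea)
    P=np.array([onz(cm,*p,z)[:2] for p in c[:,0,:].astype(float)],np.float32)
    r=cv2.minAreaRect(P);b=cv2.boxPoints(r);e=b[1]-b[0],b[2]-b[1];l=max(e,key=np.linalg.norm)
    print(n,'ctr',np.round(r[0],4),'size',np.round(r[1],4),'long dir deg',round(np.degrees(np.arctan2(l[1],l[0]))%180,1))
show('grip',(hsv[...,1]>150)&(hsv[...,2]>165),(330,195,365,235),.033)
show('swage',(g<85),(220,235,285,290),.04)
show('pocket',(g<35),(235,262,268,282),.04)
show('slot',(g<45),(90,248,104,274),.071)
show('keeper',(hsv[...,1]>50)&(g>60),(80,240,120,280),.071)
show('pin',(g>140),(95,215,120,235),.045)
print(g[250:280:2,84:116:2])
```

```text
[[[15, 103, 156], [16, 101, 152], [15, 155, 179], [15, 81, 136], [15, 105, 153], [15, 102, 155]], [[15, 103, 156], [15, 103, 156], [17, 153, 201], [16, 153, 198], [16, 157, 183], [15, 101, 156]], [[15, 103, 156], [15, 135, 178], [16, 154, 199], [16, 155, 196], [15, 131, 163], [15, 107, 138]], [[15, 101, 156], [17, 152, 211], [16, 154, 197], [16, 159, 196], [15, 109, 152], [14, 104, 96]], [[15, 101, 154], [17, 159, 207], [16, 155, 196], [16, 159, 200], [13, 101, 96], [14, 103, 99]], [[17, 13, 137], [13, 123, 158], [16, 161, 187], [15, 160, 169], [14, 105, 97], [14, 104, 98]], [[15, 108, 156], [18, 21, 144], [19, 20, 100], [13, 65, 90], [14, 101, 98], [14, 107, 98]], [[12, 38, 114], [12, 23, 144], [16, 47, 81], [13, 107, 98], [14, 104, 98], [14, 105, 100]], [[12, 39, 110], [15, 19, 137], [20, 18, 129], [23, 16, 130], [14, 108, 97], [15, 108, 125]]]
grip ctr [ 0.5747 -0.3692] size [0.0186 0.0486] long dir deg 166.3
swage ctr [ 0.4569 -0.194 ] size [0.0378 0.0969] long dir deg 178.6
pocket ctr [ 0.4463 -0.1319] size [0.0095 0.0024] long dir deg 88.6
slot ctr [0.4822 0.2183] size [0.0076 
[... 462 characters left out ...]
 127 127 127 127 130  71  52]
 [137 205 164 126 125  64  46  42  53 118 128 156 155 123  62  50]
 [127 141 126 128 116  63  43  42  78 130 128 197 182 114  59  50]
 [128 127 127 128 103  62  42  37 101 129 126 140 134 101  57  50]
 [128 127 127 129  92  55  43  39 120 129 127 128 129  89  53  50]
 [127 127 127 128  85  51  45  43 119 128 128 128 130  80  52  52]
 [127 127 128 128 125 123 123 120 128 128 127 128 130  71  50  50]
 [128 129 129 129 129 128 128 129 129 127 128 128 124  60  49  51]
 [ 89  89  92  96 103 114 121 132 131 130 130 131 114  60  50  47]
 [ 70  68  68  69  68  64  48  44  52  61  76  86  75  50  49  49]
 [ 69  70  69  72  71  71  70  70  70  63  42  41  44  44  44  44]]
```

Emit:
arm_command --moves '[[[0.21,0.006,0.02],[0,0,0.575],0.06],[[0.21,0.006,0.02],[0,0,0.575],0.06],[[0.21,0.006,0.02],[0,0,0.575],0.06],[[0.21,0.006,0.02],[0,0,0.575],0.06],[[0.21,0.006,0.02],[0,0,0.575],0.06]]'

```text
time: 0.6
tool_pos: [0.3757, -0.4306, 0.206]
tool_rot: [-3.141, 0.0, -0.242]
contact_force: [-0.8, -0.1, -0.7]
opening: 0.0608
grip_force: 0.0
```

Run:
```python
from h import *
s=robot.observe();print(s['time'],s['tool_pos'],s['tool_rot'],s['qpos'])
R0=Ro.from_euler('xyz',s['tool_rot']);cm=robot.camera_model('wrist');R=np.array(cm['R'])
print('cam in tool',R0.inv().apply(-R.T@cm['t']-s['tool_pos']),'axes',np.round(R0.as_matrix().T@R.T,2),cm['fx'])
print(rel([.555,-.364,.19],Ro.from_euler('xyz',[np.pi,0,-.239])))
```

```text
0.6 [ 0.3756679  -0.43059947  0.20595154] [-3.14055436e+00  3.64333215e-04 -2.41942789e-01] [-9.87812401e-01  4.43954980e-01  1.42510518e+00  5.39027178e-04
  1.27350473e+00  8.24768755e-01]
cam in tool [ 7.67091506e-02  9.94052000e-05 -1.57500012e-01] axes [[ 0.   -0.96 -0.28]
 [ 1.    0.    0.  ]
 [ 0.   -0.28  0.96]] 295.1801733846274
(array([ 0.15815822, -0.10760921,  0.01600566]), array([-0.00103883,  0.00036281, -0.00294298]))
```

Emit:
arm_command --moves '[[[0.179,-0.108,0.046],[0,0,0],0.06],[[0.179,-0.108,0.046],[0,0,0],0.06],[[0.179,-0.108,0.046],[0,0,0],0.06],[[0.179,-0.108,0.046],[0,0,0],0.06],[[0.179,-0.108,0.046],[0,0,0],0.06]]'

```text
time: 1.1
tool_pos: [0.5761, -0.3664, 0.158]
tool_rot: [-3.139, 0.002, -0.235]
contact_force: [-0.1, 0.4, -0.6]
opening: 0.0601
grip_force: 0.0
```

Run:
```python
from h import *
s=robot.observe();print(s['time'],s['tool_pos'],s['tool_rot'],s['qpos'])
cm=robot.camera_model('wrist');i=robot.read_camera('wrist')
np.save('w1.npy',i);np.save('w1cm.npy',cm,allow_pickle=True);save(i,'w1.png')
```

```text
1.1 [ 0.57608543 -0.3663602   0.15803797] [-3.13934758e+00  1.84878173e-03 -2.35128156e-01] [-6.79153002e-01  6.90031658e-01  1.12573985e+00  1.27029110e-03
  1.32845527e+00  1.12646709e+00]
```

View pics/w1.png

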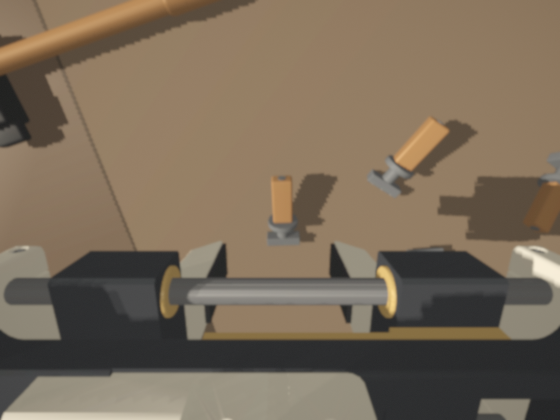

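Run:
```python
from h import *
i=np.load('w1.npy');cm=np.load('w1cm.npy',allow_pickle=True).item()
hsv=cv2.cvtColor(i,cv2.COLOR_RGB2HSV)
m=np.zeros(i.shape[:2],np.uint8);m[165:232,255:315]=((hsv[...,1]>140)&(hsv[...,2]>140))[165:232,255:315]
c=max(cv2.findContours(m,0,2)[0],key=cv2.contourArea);print(cv2.boundingRect(c),cv2.contourArea(c))
P=np.array([onz(cm,*p,.033)[:2] for p in c[:,0,:].astype(float)],np.float32)
r=cv2.minAreaRect(P);print(r)
for v in range(180,222,6):
    u=np.where(m[v]>0)[0];print(v,u.min(),u.max(),onz(cm,(u.min()+u.max())/2,v,.033)[:2], onz(cm,u.min(),v,.033)[:2]-onz(cm,u.max(),v,.033)[:2])
# head
g=((hsv[...,1]<60)&(hsv[...,2]>70)).astype(np.uint8);g[:222]=0;g[246:]=0;g[:,:262]=0;g[:,306:]=0
c=max(cv2.findContours(g,0,2)[0],key=cv2.contourArea);print('head',cv2.boundingRect(c));M=cv2.moments(c);print(onz(cm,M['m10']/M['m00'],M['m01']/M['m00'],.014))
```

```text
Traceback (most recent call last):
ValueError: max() iterable argument is empty
```

```bash
cat > b.py <<'E'
from h import *
i=np.load('w1.npy');cm=np.load('w1cm.npy',allow_pickle=True).item()
hsv=cv2.cvtColor(i,cv2.COLOR_RGB2HSV)
print(hsv[200,262:312:4].tolist())
m=np.zeros(i.shape[:2],np.uint8);m[165:232,255:315]=((hsv[...,1]>125)&(hsv[...,2]>125))[165:232,255:315]
c=max(cv2.findContours(m,0,2)[0],key=cv2.contourArea);print(cv2.boundingRect(c),cv2.contourArea(c))
P=np.array([onz(cm,*p,.033)[:2] for p in c[:,0,:].astype(float)],np.float32)
r=cv2.minAreaRect(P);print(r)
for v in range(180,222,6):
    u=np.where(m[v]>0)[0];print(v,u.min(),u.max(),onz(cm,(u.min()+u.max())/2,v,.033)[:2], onz(cm,u.min(),v,.033)[:2]-onz(cm,u.max(),v,.033)[:2])
E
python3 b.py
```

```text
[[16, 81, 148], [16, 82, 149], [16, 86, 152], [15, 127, 190], [15, 130, 183], [15, 129, 182], [15, 131, 181], [15, 130, 167], [16, 84, 115], [15, 78, 92], [16, 80, 93], [16, 80, 92], [16, 78, 92]]
(273, 177, 19, 45) 668.0
((0.5809951424598694, -0.37171971797943115), (0.017364582046866417, 0.04520585760474205), 79.3887939453125)
180 273 290 [ 0.59993621 -0.375556  ] [0.00381878 0.01599617]
186 273 290 [ 0.5941892  -0.37420228] [0.00384002 0.01608857]
192 273 290 [ 0.58837554 -0.37283288] [0.00386149 0.01618203]
198 274 290 [ 0.58237987 -0.37192622] [0.00365476 0.01531902]
204 274 291 [ 0.57631391 -0.37100893] [0.00390511 0.016372  ]
210 274 291 [ 0.57029191 -0.36959645] [0.00392732 0.0164688 ]
216 275 291 [ 0.56408226 -0.36865445] [0.00371741 0.01559211]
```

Run:
```python
from h import *
cm=np.load('w1cm.npy',allow_pickle=True).item()
print(onz(cm,282,177,.028)-[.0259,0,0], onz(cm,282.5,222,.024)+[.0235-.0024*-1,0,0])
s=robot.observe();print(s['tool_pos'])
psi=-.2
for p,b in (([.577,-.371,.085],.30),([.577,-.371,.055],.30)):
  R=Ro.from_euler('xyz',[np.pi,b,psi]); t=np.array(p)
  print(rel(t,R), R.as_matrix()[:,2])
```

```text
[ 0.57592007 -0.37655292  0.028     ] [ 0.5809739  -0.36614508  0.024     ]
[ 0.57590036 -0.36653931  0.15796321]
(array([0.00225811, 0.00423868, 0.07294978]), array([-0.00740371, -0.29794631, -0.03434034])) [-0.28962948  0.0587108  -0.95533649]
(array([0.00231993, 0.00430302, 0.10294965]), array([-0.00740371, -0.29794631, -0.03434034])) [-0.28962948  0.0587108  -0.95533649]
```

Run:
```python
from h import *
D=[([-1.381,.343,1.525,1.275],[.173,-.495,.226]),([-.98781,.44395,1.4251,1.2735],[.37567,-.4306,.20595]),([-.67915,.69003,1.12574,1.32846],[.57609,-.36636,.15804])]
A=[];b=[]
for q,p in D:
    A.append([1,np.sin(q[1]),np.sin(q[1]+q[2]),0]);b.append(np.hypot(*p[:2]))
    A.append([0,np.cos(q[1]),np.cos(q[1]+q[2]),1]);b.append(p[2])
print(np.linalg.lstsq(np.array(A),np.array(b),rcond=None))
```

```text
(array([-0.00867821,  0.51009236,  0.37791355, -0.14368478]), array([6.60133576e-08]), np.int32(4), array([2.57062095, 2.3148543 , 0.18027248, 0.02931418]))
```

Emit:
arm_command --moves '[[[0,0.0045,0.03],[-0.003,-0.1,-0.018],0.06],[[0,0.0045,0.06],[-0.005,-0.198,-0.035],0.06],[[0,0.0045,0.088],[-0.005,-0.198,-0.035],0.06],[[0,0.0045,0.1],[-0.005,-0.198,-0.035],0.06],[[0,0.0045,0.1],[-0.005,-0.198,-0.035],0.06]]'

```text
time: 1.65
tool_pos: [0.5698, -0.3741, 0.0591]
tool_rot: [-3.142, 0.202, -0.205]
contact_force: [0.4, -0.1, -0.0]
opening: 0.0599
grip_force: 0.0
```

Run:
```python
from h import *
s=robot.observe();print(s['time'],s['tool_pos'],s['tool_rot'],s['qpos'])
print(rel([.5743,-.3710,.0084],Ro.from_euler('xyz',[np.pi,.2,-.2])))
```

```text
1.65 [ 0.56978075 -0.37408309  0.05909824] [-3.14152549  0.20170127 -0.20508497] [-0.65267414  0.8934416   1.01441288 -0.0877962   1.41664596  1.14466348]
(array([ 0.0138764 , -0.00393554,  0.0489101 ]), array([-0.00108163,  0.0017011 , -0.0049828 ]))
```

Emit:
arm_command --moves '[[[0.007,-0.003,0.012],[0,0,0],0.06],[[0.01,-0.004,0.024],[0,0,0],0.06],[[0.014,-0.004,0.037],[0,0,0],0.06],[[0.014,-0.004,0.049],[0,0,0],0.06],[[0.014,-0.004,0.049],[0,0,0],0.06]]'

```text
time: 2.15
tool_pos: [0.575, -0.3701, 0.0074]
tool_rot: [-3.141, 0.202, -0.204]
contact_force: [-0.2, 0.3, -0.7]
opening: 0.0599
grip_force: 0.0
```

Run:
```python
from h import *
s=robot.observe();print(s['time'],s['tool_pos'],s['tool_rot'])
print(rel([.5743,-.3710,.0084],Ro.from_euler('xyz',[np.pi,.2,-.2])))
save(robot.read_camera('wrist')[120:360,120:440],'w2.png')
```

```text
2.15 [ 0.57503599 -0.37007599  0.00743365] [-3.14133136  0.20206343 -0.20389818]
(array([-0.00071673,  0.00105368, -0.00083986]), array([-0.00103969,  0.00206293, -0.00381995]))
```

View pics/w2.png

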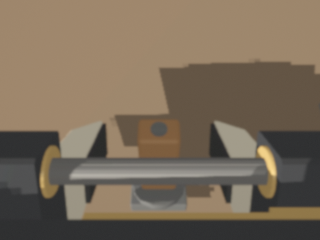

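The crop shows the grip centred between the fingers, at about (159,150), so I'll close on it.

Emit:
arm_command --moves '[[[0,0,0],[0,0,0],0.02],[[0,0,0],[0,0,0],0.01],[[0,0,0],[0,0,0],0.005],[[0,0,0],[0,0,0],0.005],[[0,0,0],[0,0,0],0.005]]' --squeeze 45

```text
time: 2.7
tool_pos: [0.5766, -0.3711, 0.0102]
tool_rot: [3.14, 0.198, -0.204]
contact_force: [-0.1, 0.6, -0.2]
opening: 0.0242
grip_force: 0.0
```

Emit:
arm_command --moves '[[[0,0,-0.02],[0,0,0],0.005],[[0,0,-0.05],[0,0,0],0.005],[[0,0,-0.09],[0,0,0],0.005],[[0,0,-0.13],[0,0,0],0.005],[[0,0,-0.15],[0,0,0],0.005]]'

```text
time: 3.2
tool_pos: [0.6069, -0.3774, 0.1612]
tool_rot: [3.138, 0.193, -0.204]
contact_force: [0.0, -0.8, 0.2]
opening: 0.0194
grip_force: 45.0
```

Run:
```python
from h import *
s=robot.observe();print(s['time'],s['tool_pos'],s['tool_rot'],s['qpos'],s['opening'],s['grip_force'])
i=np.load('top.npy'); g=cv2.cvtColor(i,cv2.COLOR_RGB2GRAY);cm=robot.camera_model('top')
print(g[262:282:2,232:272:2])
save(cv2.resize(i[230:300,60:300],(720,210)),'blk.png')
```

```text
3.2 [ 0.6068887  -0.37740428  0.16124398] [ 3.13760117  0.192541   -0.20447263] [-0.62677771  0.8854186   0.74719585 -0.08268236  1.68296961  1.14601518] 0.019428229960308817 44.9900096654892
[[93 93 94 94 94 93 94 94 94 93 90 90 94 94 95 94 95 95 94 94]
 [93 93 93 93 94 95 96 95 95 96 95 95 95 94 95 95 93 93 94 93]
 [93 94 94 94 94 89 58 64 70 71 79 75 82 82 84 91 94 95 94 94]
 [95 94 95 94 97 90 39 34 35 36 34 38 39 38 37 78 95 93 93 94]
 [94 94 94 93 94 84 41 36 36 36 36 35 43 40 39 89 94 94 93 94]
 [95 95 95 94 95 78 36 36 36 38 36 36 44 43 42 92 94 94 94 94]
 [95 94 94 94 96 76 40 33 33 34 32 34 41 43 42 92 95 94 94 95]
 [94 95 95 95 95 92 89 87 85 86 85 87 85 82 72 93 94 95 95 94]
 [94 95 95 95 95 94 94 95 94 94 94 95 95 97 95 95 95 95 94 96]
 [96 96 96 96 95 94 94 94 94 94 95 95 95 95 96 96 95 97 96 96]]
```

View pics/blk.png

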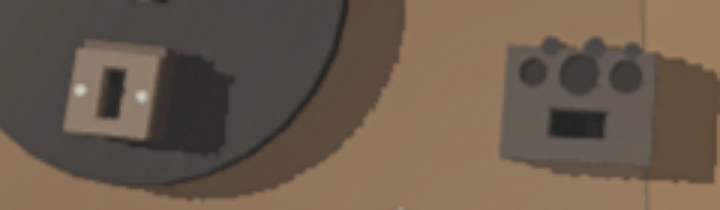

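```bash
cat > rect.py <<'E'
from h import *
def rect(cm,mask,roi,z,n=''):
    m=np.zeros(mask.shape,np.uint8);x0,y0,x1,y1=roi;m[y0:y1,x0:x1]=mask[y0:y1,x0:x1]
    c=max(cv2.findContours(m,0,2)[0],key=cv2.contourArea)
    P=np.array([onz(cm,*p,z)[:2] for p in c[:,0,:].astype(float)],np.float32)
    r=cv2.minAreaRect(P);b=cv2.boxPoints(r);e=b[1]-b[0],b[2]-b[1];l=max(e,key=np.linalg.norm)
    print(n,'ctr',np.round(r[0],4),'size',np.round(r[1],4),'long',round(np.degrees(np.arctan2(l[1],l[0]))%180,1),cv2.boundingRect(c))
E
python3 - <<'E'
from rect import *
i=np.load('top.npy'); g=cv2.cvtColor(i,cv2.COLOR_RGB2GRAY);cm=robot.camera_model('top');hsv=cv2.cvtColor(i,cv2.COLOR_RGB2HSV)
rect(cm,g<70,(235,260,270,280),.04,'pocket')
rect(cm,(hsv[...,1]<40),(220,246,281,290),.04,'swage')
print(hsv[262,222:288:3].tolist())
w=robot.read_camera('wrist');save(w,'w3.png');np.save('w3.npy',w)
E
```

```text
pocket ctr [ 0.4532 -0.1367] size [0.0429 0.0212] long 88.6 (243, 266, 19, 10)
swage ctr [ 0.4678 -0.1337] size [0.111  0.0877] long 88.6 (227, 246, 48, 38)
[[15, 92, 147], [15, 93, 146], [14, 51, 109], [14, 38, 100], [15, 36, 99], [14, 38, 100], [15, 36, 100], [15, 36, 100], [16, 38, 100], [14, 38, 101], [15, 37, 96], [12, 43, 101], [12, 43, 102], [11, 40, 101], [13, 40, 102], [13, 41, 100], [14, 48, 102], [14, 48, 101], [14, 48, 102], [15, 100, 94], [14, 106, 99], [14, 106, 99]]
```

View pics/w3.png

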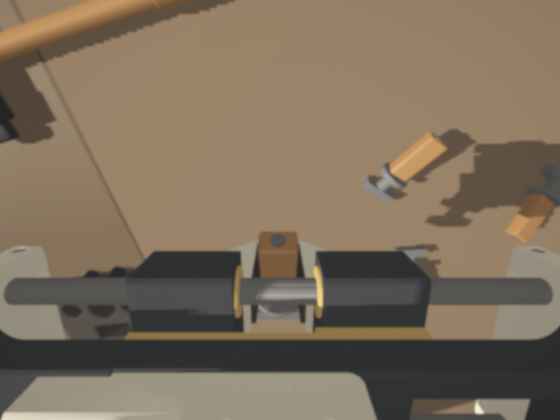

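Run:
```python
from rect import *
s=robot.observe();R0=Ro.from_euler('xyz',s['tool_rot']);cm=robot.camera_model('wrist')
for phi in (20,26,31.5,37,43):
  f=np.radians(phi); bz=np.array([np.cos(f),0,-np.sin(f)]); by=np.array([-np.sin(f),0,-np.cos(f)]) # up
  g=np.array([0,0,-.019])
  pts=[g+.025*bz, g+.025*bz+.007*by+[0,.01,0], g+.025*bz+.007*by-[0,.01,0], g+.025*bz-.007*by, g-.025*bz+.007*by]
  print(phi,[np.round(proj(cm,s['tool_pos']+R0.apply(p)),0).tolist() for p in pts])
w=np.load('w3.npy');print(w[228:282:2,290,0].tolist(), w[228:282:2,268,0].tolist());print(w[262,250:306:2,0].tolist())
sc=robot.read_camera('scene');cs=robot.camera_model('scene');u,v=proj(cs,s['tool_pos']).astype(int);print(u,v)
save(cv2.resize(sc[max(v-70,0):v+70,u-90:u+90],(720,560),interpolation=cv2.INTER_CUBIC),'s3.png')
```

```text
20 [[277.0, 242.0], [299.0, 252.0], [255.0, 252.0], [277.0, 232.0], [277.0, 318.0]]
26 [[277.0, 246.0], [300.0, 258.0], [255.0, 258.0], [277.0, 235.0], [277.0, 314.0]]
31.5 [[277.0, 250.0], [300.0, 263.0], [255.0, 263.0], [277.0, 238.0], [277.0, 311.0]]
37 [[277.0, 255.0], [300.0, 269.0], [255.0, 269.0], [277.0, 241.0], [277.0, 307.0]]
43 [[277.0, 260.0], [300.0, 275.0], [255.0, 275.0], [277.0, 246.0], [277.0, 303.0]]
[154, 150, 127, 121, 122, 122, 123, 124, 123, 123, 124, 130, 132, 125, 122, 122, 122, 121, 121, 121, 122, 122, 121, 122, 116, 90, 91] [154, 150, 127, 122, 121, 121, 121, 123, 123, 123, 123, 130, 133, 125, 122, 122, 122, 121, 121, 121, 121, 122, 121, 121, 117, 90, 81]
[158, 151, 99, 46, 68, 114, 121, 121, 122, 121, 122, 122, 121, 122, 122, 121, 121, 121, 121, 121, 121, 121, 121, 108, 59, 49, 111, 155]
222 208
```

View pics/s3.png

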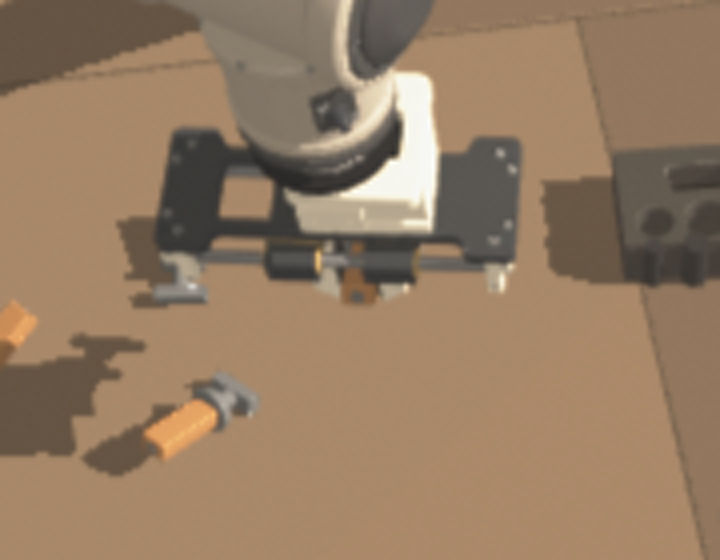

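Run:
```python
from h import *
s=robot.observe()
D=[([-1.381,.343,1.525,1.275],[.173,-.495,.226],[-3.14,0,.336]),([-.98781,.44395,1.4251,1.2735],[.37567,-.4306,.20595],[-3.14055,.00036,-.24194]),([-.67915,.69003,1.12574,1.32846],[.57609,-.36636,.15804],[-3.13935,.00185,-.235]),([-.65267,.89344,1.01441,1.41665],[.56978,-.37408,.0591],[-3.1415,.2017,-.2051]),(s['qpos'],s['tool_pos'],s['tool_rot'])]
A=[];b=[]
for q,p,r in D:
    tz=Ro.from_euler('xyz',r).as_matrix()[:,2]; e=np.array([np.cos(q[0]),np.sin(q[0])])
    A.append([1,np.sin(q[1]),np.sin(q[1]+q[2]),0,tz[:2]@e]);b.append(np.array(p[:2])@e)
    A.append([0,np.cos(q[1]),np.cos(q[1]+q[2]),1,tz[2]]);b.append(p[2])
    print(np.cross(e,np.array(p[:2])),tz)
x,res,_,sv=np.linalg.lstsq(np.array(A),np.array(b),rcond=None);print('a,L2,L3,h,d',x,res,sv)
cs=robot.camera_model('scene');
from rect import rect
sc=np.load('scene.npy');g=cv2.cvtColor(sc,cv2.COLOR_RGB2GRAY);u,v=proj(cs,[.453,-.137,.04]).astype(int);print(u,v);print(g[v-10:v+12:2,u-16:u+18:2])
```

```text
0.0765072365426467 [-5.25119033e-04  1.50359347e-03 -9.99998732e-01]
0.07656403898477288 [-9.97090482e-05  1.09853724e-03 -9.99999392e-01]
0.07679323507693703 [-0.00127696  0.00261177 -0.99999577]
0.048839461749258406 [-0.19611738  0.04089198 -0.97972742]
0.05027257654406697 [-0.18697419  0.03398921 -0.98177665]
a,L2,L3,h,d [-0.01796152  0.51197294  0.38213812  0.1650118   0.30882047] [8.43012127e-05] [3.76591193 3.25974551 0.38079098 0.15577539 0.09190957]
306 181
[[126 125 126 125 125 126 125 125 125 126 125 125 126 126 125 125 125]
 [125 126 126 125 124 124 124 124 123 123 122 118 117 112 111 106 106]
 [106 103 102  99  98  97  96  95  94  92  92  92  92  91  91  92  92]
 [ 92  92  91  91  91  91  91  92  93  92  92  92  91  91  92  91  91]
 [ 92  92  92  91 102  98  86  81  84  81  80  74  80  92  92  92  91]
 [ 92  92  92  92 107  72  72  72  72  71  66  65  73  93  92  92  91]
 [ 92  92  92  92  92  74  71  71  66  64  61  62  68  91  93  92  92]
 [ 92  92  91  92  92  74  70  75  76  84  85  86  89  92  93  93  93]
 [ 92  91  91  92  92  91  92  92  93  92  91  92  92  92  92  93  92]
 [ 91  93  94  91  91  92  92 105  84  72  70  75  91  92 105  85  74]
 [ 93  94  73  66  67  89  96  93  71  66  67  66  81  93  91  70  68]]<stdin>:9: DeprecationWarning: Arrays of 2-dimensional vectors are deprecated. Use arrays of 3-dimensional vectors instead. (deprecated in NumPy 2.0)
```

```bash
cat > wp.py <<'E'
from h import *
def chain(W):
    s=robot.observe();p=np.array(s['tool_pos']);R=Ro.from_euler('xyz',s['tool_rot'])
    for q,e in W:
        R1=Ro.from_euler('xyz',e);d=R.inv().apply(np.array(q)-p);a=(R.inv()*R1).as_rotvec()
        print(np.round(d,4).tolist(),np.round(a,3).tolist(),'|',round(np.linalg.norm(d),3),round(np.linalg.norm(a),3));p=np.array(q);R=R1
E
python3 - <<'E'
from wp import *
pi=np.pi;Y=3.117
def T(g,b,y): # grasp point->TCP
    R=Ro.from_euler('xyz',[pi,b,y]);return np.array(g)+.019*R.as_matrix()[:,2]
chain([(T([.57,-.32,.24],0,.4),[pi,0,.4]),(T([.53,-.25,.26],0,1.1),[pi,0,1.1]),(T([.50,-.2,.26],0,1.8),[pi,0,1.8]),
(T([.47,-.16,.24],0,2.47),[pi,0,2.47]),(T([.4532,-.1367,.22],-.1,Y),[pi,-.1,Y]),(T([.4532,-.1367,.18],-.75,Y),[pi,-.75,Y]),(T([.4532,-.1367,.15],-1.2217,Y),[pi,-1.2217,Y])])
E
```

```text
[-0.0586, -0.0486, -0.0502] [-0.053, 0.187, -0.602] | 0.091 0.633
[-0.0096, -0.0801, -0.02] [0.0, 0.0, -0.7] | 0.083 0.7
[0.031, -0.0494, -0.0] [-0.0, 0.0, -0.7] | 0.058 0.7
[0.0458, -0.0201, 0.02] [0.0, 0.0, -0.67] | 0.054 0.67
[0.0292, 0.0066, 0.0199] [0.032, 0.096, -0.646] | 0.036 0.654
[0.0075, -0.0, 0.0359] [0.0, 0.65, 0.0] | 0.037 0.65
[-0.0118, -0.0, 0.0199] [-0.0, 0.472, 0.0] | 0.023 0.472
```

Emit:
arm_command --moves '[[[-0.06,-0.05,-0.05],[-0.053,0.187,-0.602],0.005],[[-0.06,-0.05,-0.05],[-0.053,0.187,-0.602],0.005],[[-0.06,-0.05,-0.05],[-0.053,0.187,-0.602],0.005],[[-0.06,-0.05,-0.05],[-0.053,0.187,-0.602],0.005],[[-0.06,-0.05,-0.05],[-0.053,0.187,-0.602],0.005]]'

```text
time: 3.8
tool_pos: [0.5661, -0.317, 0.2163]
tool_rot: [-3.133, 0.004, 0.404]
contact_force: [0.1, 0.4, -2.3]
opening: 0.0194
grip_force: 45.0
```

Emit:
arm_command --moves '[[[-0.01,-0.08,-0.02],[0,0,-0.7],0.005],[[-0.01,-0.08,-0.02],[0,0,-0.7],0.005],[[-0.01,-0.08,-0.02],[0,0,-0.7],0.005],[[-0.01,-0.08,-0.02],[0,0,-0.7],0.005],[[-0.01,-0.08,-0.02],[0,0,-0.7],0.005]]'

```text
time: 4.3
tool_pos: [0.5263, -0.2472, 0.2364]
tool_rot: [-3.131, -0.002, 1.105]
contact_force: [0.5, 0.2, -1.7]
opening: 0.0197
grip_force: 45.0
```

Emit:
arm_command --moves '[[[0.031,-0.05,0],[0,0,-0.7],0.005],[[0.031,-0.05,0],[0,0,-0.7],0.005],[[0.031,-0.05,0],[0,0,-0.7],0.005],[[0.031,-0.05,0],[0,0,-0.7],0.005],[[0.031,-0.05,0],[0,0,-0.7],0.005]]'

```text
time: 4.8
tool_pos: [0.4957, -0.197, 0.2367]
tool_rot: [-3.134, -0.008, 1.805]
contact_force: [-0.7, -0.2, -2.1]
opening: 0.0199
grip_force: 45.0
```

Emit:
arm_command --moves '[[[0.046,-0.02,0.02],[0,0,-0.67],0.005],[[0.046,-0.02,0.02],[0,0,-0.67],0.005],[[0.046,-0.02,0.02],[0,0,-0.67],0.005],[[0.046,-0.02,0.02],[0,0,-0.67],0.005],[[0.046,-0.02,0.02],[0,0,-0.67],0.005]]'

```text
time: 5.3
tool_pos: [0.4655, -0.1567, 0.2171]
tool_rot: [-3.141, -0.011, 2.475]
contact_force: [-0.2, 0.3, -1.7]
opening: 0.0197
grip_force: 45.0
```

Run:
```python
from wp import *
s=robot.observe();print(s['time'],s['tool_pos'],s['tool_rot'],s['qpos'],s['opening'])
pi=np.pi;Y=3.117
def T(g,b,y):
    R=Ro.from_euler('xyz',[pi,b,y]);return np.array(g)+.019*R.as_matrix()[:,2]
chain([(T([.4532,-.1367,.22],-.1,Y),[pi,-.1,Y]),(T([.4532,-.1367,.18],-.75,Y),[pi,-.75,Y]),(T([.4532,-.1367,.15],-1.2217,Y),[pi,-1.2217,Y])])
```

```text
5.3 [ 0.46553741 -0.1566957   0.21713123] [-3.14081263 -0.01101697  2.47454047] [-4.81679274e-01  2.94858962e-01  1.62070810e+00  1.33770632e-03
  1.23699786e+00 -1.38587292e+00] 0.019654497800299507
[0.0234, 0.007, 0.0163] [0.035, 0.086, -0.642] | 0.029 0.648
[0.0075, -0.0, 0.0359] [0.0, 0.65, 0.0] | 0.037 0.65
[-0.0118, -0.0, 0.0199] [-0.0, 0.472, 0.0] | 0.023 0.472
```

Emit:
arm_command --moves '[[[0.023,0.007,0.016],[0.035,0.086,-0.642],0.005],[[0.023,0.007,0.016],[0.035,0.086,-0.642],0.005],[[0.023,0.007,0.016],[0.035,0.086,-0.642],0.005],[[0.023,0.007,0.016],[0.035,0.086,-0.642],0.005],[[0.023,0.007,0.016],[0.035,0.086,-0.642],0.005]]'

```text
time: 5.8
tool_pos: [0.452, -0.137, 0.2013]
tool_rot: [3.141, -0.101, 3.117]
contact_force: [-0.0, -0.5, -1.4]
opening: 0.0195
grip_force: 45.0
```

Emit:
arm_command --moves '[[[0.0075,0,0.036],[0,0.65,0],0.005],[[0.0075,0,0.036],[0,0.65,0],0.005],[[0.0075,0,0.036],[0,0.65,0],0.005],[[0.0075,0,0.036],[0,0.65,0],0.005],[[0.0075,0,0.036],[0,0.65,0],0.005]]'

```text
time: 6.3
tool_pos: [0.4417, -0.1367, 0.1644]
tool_rot: [3.141, -0.757, 3.113]
contact_force: [-1.1, -0.8, -1.7]
opening: 0.0193
grip_force: 45.0
```

Emit:
arm_command --moves '[[[-0.012,0,0.02],[0,0.472,0],0.005],[[-0.012,0,0.02],[0,0.472,0],0.005],[[-0.012,0,0.02],[0,0.472,0],0.005],[[-0.012,0,0.02],[0,0.472,0],0.005],[[-0.012,0,0.02],[0,0.472,0],0.005]]'

```text
time: 6.8
tool_pos: [0.4367, -0.137, 0.143]
tool_rot: [-3.141, -1.221, 3.112]
contact_force: [-1.2, -0.1, -1.3]
opening: 0.0196
grip_force: 45.0
```

Run:
```python
from wp import *
s=robot.observe();R=Ro.from_euler('xyz',s['tool_rot']).as_matrix();print(s['time'],s['tool_pos'],s['tool_rot'],s['qpos'],s['opening'])
print('grasp pt',s['tool_pos']-.019*R[:,2])
a=robot.read_camera('scene');cs=robot.camera_model('scene');np.save('s4.npy',a)
u,v=proj(cs,s['tool_pos']).astype(int);print(u,v)
A=cv2.resize(a[v-60:v+60,u-66:u+66],(396,360),interpolation=cv2.INTER_CUBIC)
b=robot.read_camera('top');ct=robot.camera_model('top');np.save('t4.npy',b)
u,v=proj(ct,s['tool_pos']).astype(int);print(u,v)
B=cv2.resize(b[v-60:v+60,u-66:u+66],(396,360),interpolation=cv2.INTER_CUBIC)
save(np.hstack([A,B]),'p4.png')
```

```text
6.8 [ 0.43674629 -0.13701017  0.1429826 ] [-3.14132357 -1.22076681  3.11236254] [-0.2976153   1.04265555  1.03824812 -0.32441332  2.24327106 -1.87133599] 0.01955448332939021
grasp pt [ 0.45458671 -0.13752668  0.14949818]
306 151
248 275
```

View pics/p4.png

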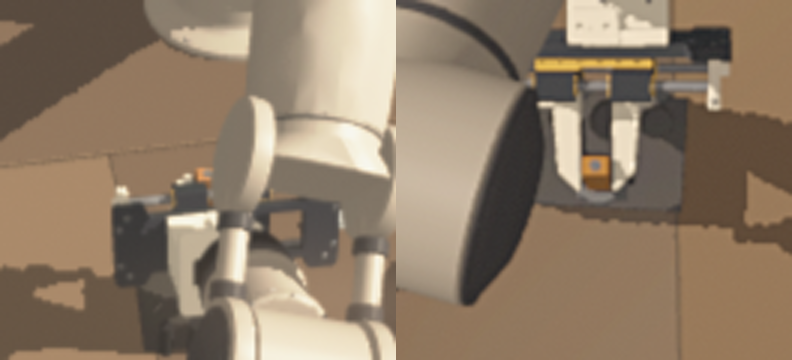

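Run:
```python
from wp import *
ct=robot.camera_model('top');print('end',onz(ct,248.7,270.3,.1745))
b=np.load('t4.npy');print('grip end pred',proj(ct,[.4546,-.1375,.1745]),'collar',proj(ct,[.4546,-.1375,.1245]),'collar near rim',proj(ct,[.4386,-.1375,.1245]))
hsv=cv2.cvtColor(b,cv2.COLOR_RGB2HSV)
for v in range(262,286): print(v,[tuple(int(x) for x in hsv[v,u]) for u in (245,248,251)])
```

```text
end [ 0.44720326 -0.13933496  0.1745    ]
grip end pred [247.78145735 266.75785966] collar [249.60175861 268.02478698] collar near rim [249.6854447 275.3704374]
262 [(18, 37, 83), (14, 38, 100), (15, 38, 95)]
263 [(20, 36, 84), (12, 39, 99), (14, 39, 99)]
264 [(15, 31, 82), (13, 36, 99), (12, 38, 100)]
265 [(0, 15, 66), (10, 26, 88), (14, 30, 92)]
266 [(9, 102, 75), (11, 82, 87), (11, 79, 87)]
267 [(16, 177, 182), (15, 163, 181), (16, 170, 180)]
268 [(17, 170, 204), (12, 84, 164), (17, 169, 202)]
269 [(17, 167, 201), (0, 6, 128), (16, 167, 202)]
270 [(17, 167, 201), (90, 2, 125), (16, 166, 201)]
271 [(17, 171, 204), (13, 64, 148), (17, 165, 202)]
272 [(17, 170, 199), (15, 139, 184), (16, 165, 199)]
273 [(16, 171, 154), (16, 167, 153), (15, 169, 155)]
274 [(15, 172, 114), (15, 168, 114), (15, 161, 117)]
275 [(14, 163, 105), (14, 159, 114), (15, 162, 115)]
276 [(12, 116, 108), (15, 166, 115), (15, 170, 117)]
277 [(11, 76, 124), (14, 162, 115), (15, 165, 116)]
278 [(14, 38, 133), (12, 83, 108), (11, 93, 99)]
279 [(16, 24, 136), (12, 27, 125), (14, 23, 120)]
280 [(15, 24, 129), (12, 24, 136), (16, 24, 136)]
281 [(12, 24, 106), (16, 24, 137), (18, 23, 135)]
282 [(12, 34, 97), (16, 25, 112), (13, 22, 106)]
283 [(15, 45, 90), (15, 34, 89), (10, 27, 86)]
284 [(15, 72, 92), (13, 69, 92), (13, 69, 93)]
285 [(14, 83, 95), (13, 84, 97), (14, 85, 96)]
```

Run:
```python
from wp import *
s=robot.observe();R=Ro.from_euler('xyz',s['tool_rot']).as_matrix();p=s['tool_pos']
cw=robot.camera_model('wrist');ct=robot.camera_model('top')
def tri(uv1,uv2):
    o1,d1=ray(cw,*uv1);o2,d2=ray(ct,*uv2)
    o1,d1,o2,d2=R.T@(o1-p),R.T@d1,R.T@(o2-p),R.T@d2
    A=np.stack([d1,-d2],1);k=np.linalg.lstsq(A,o2-o1,rcond=None)[0];a,b=o1+k[0]*d1,o2+k[1]*d2
    return (a+b)/2,np.linalg.norm(a-b)
# camera fixed in tool frame, so w3 pixels are valid here
e=tri((278,241),(248.3,269.7));print('hole',e)
print('face edge +y(bolt)',tri((278,252),(248.3,273)));print('face edge -y',tri((278,232),(248.3,266.5)))
for phi in (25,31.5,38):
    f=np.radians(phi);print(phi,'grip pt tool',e[0]-.025*np.array([np.cos(f),0,-np.sin(f)]))
```

```text
hole (array([ 0.01644934, -0.0004396 , -0.01829689]), np.float64(9.062491711782334e-05))
face edge +y(bolt) (array([ 5.54152605e-03,  6.51846331e-05, -7.55737451e-03]), np.float64(0.0011029957229925285))
face edge -y (array([ 0.02488704, -0.00083701, -0.02787817]), np.float64(0.0007057682048038721))
25 grip pt tool [-0.00620836 -0.0004396  -0.00773143]
31.5 grip pt tool [-0.00486667 -0.0004396  -0.00523443]
38 grip pt tool [-0.00325093 -0.0004396  -0.00290535]
```

Run:
```python
from wp import *
s=robot.observe();R=Ro.from_euler('xyz',s['tool_rot']).as_matrix();p=s['tool_pos']
cw=robot.camera_model('wrist');ct=robot.camera_model('top')
def tri(uv1,uv2):
    o1,d1=ray(cw,*uv1);o2,d2=ray(ct,*uv2)
    o1,d1,o2,d2=R.T@(o1-p),R.T@d1,R.T@(o2-p),R.T@d2
    k=np.linalg.lstsq(np.stack([d1,-d2],1),o2-o1,rcond=None)[0];return (o1+k[0]*d1+o2+k[1]*d2)/2
a=tri((278,251.5),(248.3,266.3));b=tri((278,232),(248.3,272.8));print(a,b,np.linalg.norm(a-b)); d=a-b;print('phi',np.degrees(np.arctan2(-d[0],-d[2])))
# collar near rim in top at v=282.5; assumes axis point on line
h=tri((278,241),(248.3,269.7))
for phi in (22,26,30,34):
    f=np.radians(phi);bz=np.array([np.cos(f),0,-np.sin(f)]);by=np.array([-np.sin(f),0,-np.cos(f)])
    rim=h-.050*bz-.016*by; rim2=h-.056*bz-.016*by
    print(phi,[proj(ct,p+R@x).round(1) for x in (rim,rim2,h-.05*bz-.007*by)])
```

```text
[ 0.01353809 -0.00035574 -0.02483014] [ 0.01915532 -0.00051838 -0.01237901] 0.01366053777312541
phi 24.282108677042796
22 [array([250. , 278.8]), array([250.2, 278.9]), array([250.1, 274.6])]
26 [array([249.9, 280.3]), array([250.1, 280.7]), array([250. , 276.2])]
30 [array([249.8, 281.8]), array([250. , 282.3]), array([250. , 277.8])]
34 [array([249.7, 283.3]), array([249.9, 284. ]), array([249.9, 279.3])]
```

Run:
```python
from wp import *
pi=np.pi;b=-1.065;Y=3.117
R=Ro.from_euler('xyz',[pi,b,Y]);G=np.array([-.0055,-.0004,-.0062])
P=lambda z:np.array([.4532,-.1367,z])-R.apply(G)
chain([(P(.125),[pi,b,Y]),(P(.090),[pi,b,Y]),(P(.074),[pi,b,Y])]);print(P(.074))
```

```text
[-0.0206, 0.0015, -0.0005] [0.004, -0.15, -0.004] | 0.021 0.15
[-0.0306, -0.0, 0.017] [0.0, 0.0, 0.0] | 0.035 0.0
[-0.014, -0.0, 0.0078] [0.0, 0.0, 0.0] | 0.016 0.0
[ 0.44512382 -0.13610122  0.07580741]
```

Emit:
arm_command --moves '[[[-0.0206,0.0015,0],[0.004,-0.15,-0.004],0.005],[[-0.0206,0.0015,0],[0.004,-0.15,-0.004],0.005],[[-0.0206,0.0015,0],[0.004,-0.15,-0.004],0.005],[[-0.0206,0.0015,0],[0.004,-0.15,-0.004],0.005],[[-0.0206,0.0015,0],[0.004,-0.15,-0.004],0.005]]'

```text
time: 7.4
tool_pos: [0.4444, -0.1359, 0.1263]
tool_rot: [3.141, -1.07, 3.118]
contact_force: [-1.1, -1.1, -1.8]
opening: 0.0195
grip_force: 45.0
```

Run:
```python
from wp import *
s=robot.observe();R=Ro.from_euler('xyz',s['tool_rot']).as_matrix();p=s['tool_pos'];print(s['time'],p,s['tool_rot'])
b=robot.read_camera('top');ct=robot.camera_model('top');hsv=cv2.cvtColor(b,cv2.COLOR_RGB2HSV)
h=p+R@np.array([.0164,-.0004,-.0183]);print('hole',h,proj(ct,h),'collar rim exp',proj(ct,[.4532-.016,-.1367,.100]),proj(ct,[.4532-.007,-.1367,.150]),'grip/collar',proj(ct,[.4532-.007,-.1367,.100]))
for v in range(262,286): print(v,[tuple(int(x) for x in hsv[v,u]) for u in (245,248,249,251)])
print([tuple(int(x) for x in hsv[270,u]) for u in range(238,262)])
save(cv2.resize(b[240:310,210:300],(720,560),interpolation=cv2.INTER_CUBIC),'p5.png')
```

```text
7.4 [ 0.44440616 -0.13593158  0.12632062] [ 3.14076126 -1.07027007  3.11808141]
hole [ 0.45257883 -0.1365391   0.14949061] [248.27617074 268.36695149] collar rim exp [250.16457773 276.41520369] [248.36544682 271.35262263] grip/collar [250.1178553  272.37272855]
262 [(18, 35, 87), (15, 37, 96), (13, 37, 97), (14, 36, 93)]
263 [(21, 31, 82), (14, 34, 98), (15, 32, 97), (13, 36, 99)]
264 [(15, 32, 80), (13, 19, 119), (17, 19, 124), (17, 19, 124)]
265 [(13, 116, 121), (14, 76, 147), (14, 74, 149), (14, 72, 148)]
266 [(16, 162, 190), (15, 135, 182), (15, 141, 186), (15, 151, 191)]
267 [(16, 163, 205), (13, 75, 159), (14, 108, 174), (16, 166, 204)]
268 [(16, 159, 204), (15, 4, 126), (13, 41, 142), (16, 158, 204)]
269 [(16, 158, 205), (20, 6, 127), (13, 44, 145), (16, 155, 205)]
270 [(16, 158, 207), (14, 87, 168), (15, 114, 184), (17, 156, 207)]
271 [(16, 167, 189), (15, 141, 179), (16, 151, 186), (16, 163, 191)]
272 [(15, 171, 137), (16, 169, 142), (15, 172, 144), (15, 171, 145)]
273 [(13, 93, 113), (14, 145, 104), (14, 150, 104), (14, 150, 107)]
274 [(15, 32, 126), (11, 42, 103), (12, 51,
[... 371 characters left out ...]
, 39, 99), (12, 33, 99)]
281 [(9, 33, 99), (12, 33, 99), (13, 36, 100), (14, 38, 101)]
282 [(9, 36, 100), (13, 36, 99), (15, 36, 100), (15, 36, 99)]
283 [(13, 40, 89), (15, 34, 90), (13, 33, 92), (15, 34, 91)]
284 [(12, 74, 93), (13, 67, 92), (13, 69, 93), (14, 66, 93)]
285 [(14, 85, 96), (13, 82, 96), (13, 85, 96), (13, 85, 96)]
[(19, 44, 232), (19, 45, 229), (19, 45, 228), (19, 43, 229), (19, 40, 229), (16, 69, 188), (16, 154, 191), (16, 158, 207), (16, 143, 201), (15, 113, 183), (14, 87, 168), (15, 114, 184), (16, 146, 203), (17, 156, 207), (16, 168, 164), (13, 119, 94), (18, 49, 136), (19, 52, 167), (19, 53, 169), (18, 53, 170), (18, 51, 195), (19, 47, 227), (19, 51, 201), (18, 55, 121)]
```

View pics/p5.png

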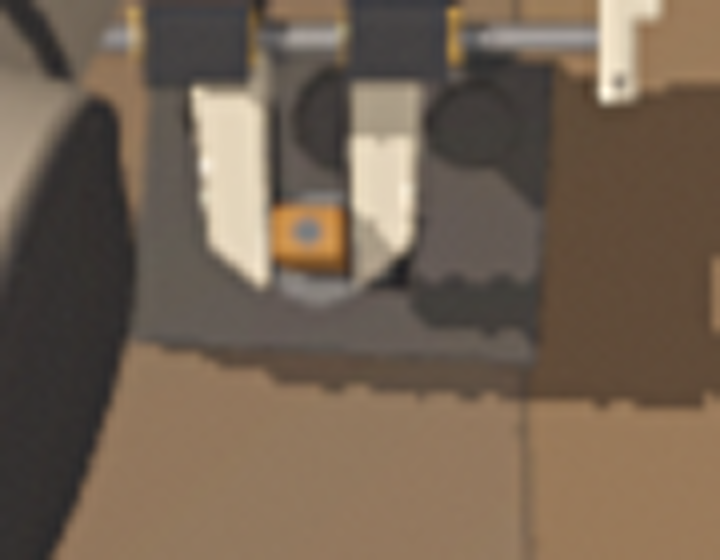

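Top view: the grip hole is at (248.3,268.5), as predicted. The collar is nearly concentric, so the bolt is upright over the pocket and I can lower it.

Emit:
arm_command --moves '[[[-0.01,0,0.0055],[0,0,0],0.005],[[-0.02,0,0.011],[0,0,0],0.005],[[-0.028,0,0.0154],[0,0,0],0.005],[[-0.035,0,0.0192],[0,0,0],0.005],[[-0.0385,0,0.0212],[0,0,0],0.005]]'

```text
time: 7.95
tool_pos: [0.4445, -0.1359, 0.0809]
tool_rot: [3.14, -1.069, 3.119]
contact_force: [2.6, 0.2, -1.0]
opening: 0.0192
grip_force: 45.0
```

Emit:
arm_command --moves '[[[-0.001,0,0.0006],[0,0,0],0.005],[[-0.002,0,0.0011],[0,0,0],0.005],[[-0.003,0,0.0016],[0,0,0],0.005],[[-0.004,0,0.0022],[0,0,0],0.005],[[-0.004,0,0.0022],[0,0,0],0.005]]'

```text
time: 8.45
tool_pos: [0.4445, -0.1359, 0.0773]
tool_rot: [3.141, -1.069, 3.118]
contact_force: [1.9, 0.6, -1.3]
opening: 0.0198
grip_force: 45.0
```

Emit:
arm_command --moves '[[[-0.0007,0,0.0004],[0,0,0],0.005],[[-0.0014,0,0.0008],[0,0,0],0.005],[[-0.002,0,0.0011],[0,0,0],0.005],[[-0.002,0,0.0011],[0,0,0],0.005],[[-0.002,0,0.0011],[0,0,0],0.005]]'

```text
time: 8.95
tool_pos: [0.4446, -0.1358, 0.0751]
tool_rot: [3.141, -1.069, 3.118]
contact_force: [2.7, -0.3, -0.8]
opening: 0.0197
grip_force: 45.0
```

Emit:
arm_command --moves '[[[-0.0007,0,0.0004],[0,0,0],0.005],[[-0.0014,0,0.0008],[0,0,0],0.005],[[-0.002,0,0.0011],[0,0,0],0.005],[[-0.002,0,0.0011],[0,0,0],0.005],[[-0.002,0,0.0011],[0,0,0],0.005]]'

```text
time: 9.45
tool_pos: [0.4445, -0.1358, 0.0728]
tool_rot: [3.141, -1.069, 3.118]
contact_force: [1.9, -0.4, -0.7]
opening: 0.019
grip_force: 45.0
```

Emit:
arm_command --moves '[[[-0.0007,0,0.0004],[0,0,0],0.005],[[-0.0014,0,0.0008],[0,0,0],0.005],[[-0.002,0,0.0011],[0,0,0],0.005],[[-0.002,0,0.0011],[0,0,0],0.005],[[-0.002,0,0.0011],[0,0,0],0.005]]'

```text
time: 9.95
tool_pos: [0.4445, -0.1358, 0.0724]
tool_rot: [-3.141, -1.07, 3.117]
contact_force: [3.7, -0.3, 8.5]
opening: 0.0194
grip_force: 45.0
```

Run:
```python
from wp import *
s=robot.observe();R=Ro.from_euler('xyz',s['tool_rot']).as_matrix();p=s['tool_pos'];print(s['time'],p,s['contact_force'])
b=robot.read_camera('top');ct=robot.camera_model('top');hsv=cv2.cvtColor(b,cv2.COLOR_RGB2HSV)
h=p+R@np.array([.0164,-.0004,-.0183]);print('hole',h,proj(ct,h))
for v in range(260,284): print(v,[tuple(int(x) for x in hsv[v,u]) for u in (247,249,252)])
w=robot.read_camera('wrist');save(cv2.resize(w[180:330,180:380],(800,600)),'w5.png')
```

```text
9.95 [ 0.44445677 -0.13577483  0.07238385] [ 3.6796461  -0.34198662  8.45092735]
hole [ 0.45263049 -0.13636931  0.09555381] [250.08570212 269.5930854 ]
260 [(10, 35, 88), (10, 38, 80), (17, 28, 64)]
261 [(13, 35, 88), (13, 38, 95), (14, 43, 78)]
262 [(13, 35, 88), (13, 36, 99), (16, 40, 95)]
263 [(18, 35, 87), (14, 39, 99), (13, 41, 99)]
264 [(10, 36, 86), (13, 41, 99), (12, 43, 101)]
265 [(9, 24, 75), (14, 27, 105), (17, 20, 116)]
266 [(10, 60, 102), (10, 29, 133), (9, 26, 138)]
267 [(16, 154, 199), (15, 131, 200), (15, 131, 200)]
268 [(17, 164, 211), (15, 133, 193), (16, 159, 205)]
269 [(17, 161, 204), (13, 64, 152), (16, 143, 196)]
270 [(16, 158, 205), (11, 39, 143), (16, 134, 192)]
271 [(16, 158, 208), (13, 84, 169), (16, 143, 203)]
272 [(16, 163, 203), (16, 138, 192), (16, 156, 203)]
273 [(15, 171, 151), (16, 169, 154), (15, 169, 157)]
274 [(14, 95, 113), (14, 137, 106), (14, 146, 105)]
275 [(15, 33, 124), (13, 33, 124), (11, 40, 103)]
276 [(16, 22, 128), (15, 19, 136), (13, 18, 128)]
277 [(10, 27, 114), (16, 21, 135), (15, 22, 137)]
278 [(9, 33, 101), (13, 26, 117), (15, 23, 113)]
279 [(11, 36, 98), (10, 37, 103), (13, 32, 97)]
280 [(11, 36, 100), (11, 36, 99), (13, 36, 99)]
281 [(11, 36, 100), (11, 35, 101), (15, 35, 101)]
282 [(12, 38, 100), (15, 36, 99), (15, 36, 99)]
283 [(15, 40, 90), (14, 31, 91), (13, 33, 93)]
```

View pics/w5.png

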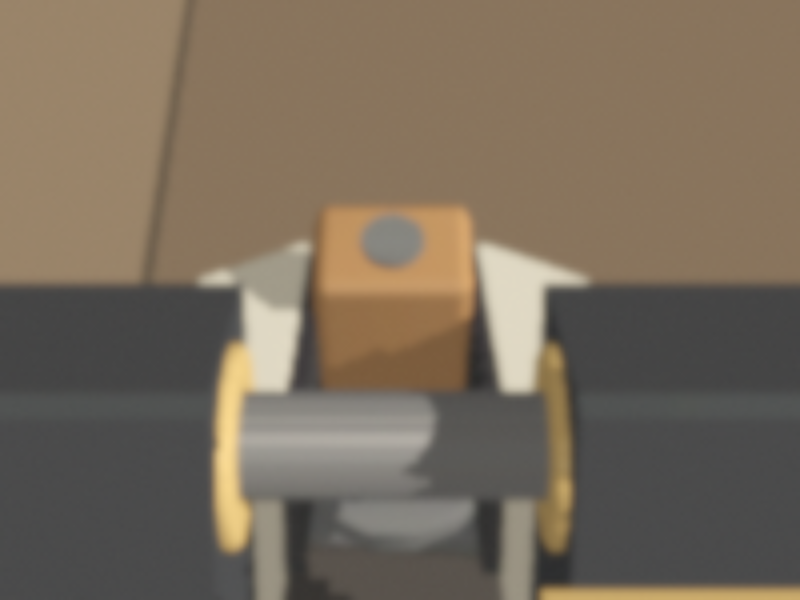

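The crop shows the bolt upright and low between the fingers, grip end hole at (390,240) and collar at (405,520). With 8.5 N of contact it is resting on the pocket floor. I'll release and back off.

Emit:
arm_command --moves '[[[0.001,0,0],[0,0,0],0.05],[[0.001,0,0],[0,0,0],0.05],[[0.001,0,0],[0,0,0],0.05],[[0.001,0,0],[0,0,0],0.05],[[0.001,0,0],[0,0,0],0.05]]'

```text
time: 10.55
tool_pos: [0.4439, -0.1358, 0.0713]
tool_rot: [3.141, -1.07, 3.118]
contact_force: [0.1, -0.3, -0.5]
opening: 0.0491
grip_force: 0.0
```

Emit:
arm_command --moves '[[[0,0,-0.02],[0,0,0],0.05],[[0,0,-0.05],[0,0,0],0.05],[[0,0,-0.09],[0,0,0],0.05],[[0.02,0,-0.13],[0,0,0],0.05],[[0.05,0,-0.16],[0,0,0],0.05]]'

```text
time: 11.05
tool_pos: [0.5609, -0.1382, 0.192]
tool_rot: [3.139, -1.071, 3.12]
contact_force: [0.1, -1.0, 0.2]
opening: 0.0498
grip_force: 0.0
```

Run:
```python
from rect import *
from wp import *
s=robot.observe();print(s['time'],s['tool_pos'],s['tool_rot'],s['opening'],s['qpos'])
b=robot.read_camera('top');ct=robot.camera_model('top');hsv=cv2.cvtColor(b,cv2.COLOR_RGB2HSV);np.save('t6.npy',b)
rect(ct,(hsv[...,1]>115)&(hsv[...,2]>170),(235,255,270,285),.099,'grip top')
print('pred upright hole',proj(ct,[.4532,-.1367,.099]),'collar',proj(ct,[.4532,-.1367,.049]))
for v in range(262,280): print(v,[tuple(int(x) for x in hsv[v,u]) for u in (247,250,253)])
pi=np.pi
chain([([.50,-.137,.24],[pi,-.6,2.6]),([.4532,-.1367,.24],[pi,0,2.1]),([.4532,-.1367,.20],[pi,0,1.546])])
```

```text
11.05 [ 0.56088276 -0.1382037   0.19197896] [ 3.13873454 -1.07121614  3.12000287] 0.049753331124695356 [-0.26084029  1.19937901  0.41305593 -0.37978243  2.55489507 -2.00797109]
grip top ctr [ 0.4505 -0.1342] size [0.018  0.0112] long 88.6 (245, 268, 9, 6)
pred upright hole [250.11495175 269.25893761] collar [251.70495293 270.32576879]
262 [(14, 38, 101), (15, 36, 99), (13, 38, 95)]
263 [(13, 40, 101), (14, 38, 100), (11, 40, 101)]
264 [(12, 38, 101), (13, 41, 99), (14, 43, 100)]
265 [(12, 41, 93), (12, 33, 102), (12, 36, 105)]
266 [(15, 26, 79), (13, 18, 127), (11, 16, 128)]
267 [(9, 31, 114), (15, 19, 137), (12, 18, 138)]
268 [(14, 136, 190), (14, 107, 170), (14, 105, 173)]
269 [(16, 160, 210), (15, 128, 183), (16, 154, 199)]
270 [(17, 155, 209), (13, 61, 154), (16, 159, 205)]
271 [(16, 152, 208), (105, 4, 128), (16, 155, 204)]
272 [(16, 151, 210), (12, 19, 136), (16, 151, 206)]
273 [(16, 155, 211), (14, 117, 192), (16, 151, 206)]
274 [(15, 146, 166), (15, 162, 161), (15, 162, 162)]
275 [(12, 39, 130), (12, 83, 108), (12, 98, 101)]
276 [(18, 23, 134), (15, 24, 126), (13, 23, 102)]
277 [(15, 24, 128), (16, 20, 139), (15, 19, 132)]
278 [(11, 32, 110), (15, 19, 136), (14, 23, 121)]
279 [(10, 38, 101), (14, 29, 113), (11, 24, 85)]
[0.0659, -0.0004, 0.0346] [-0.386, -0.45, 0.35] | 0.074 0.689
[0.0332, -0.0239, 0.0227] [-0.15, -0.587, 0.485] | 0.047 0.776
[0.0, -0.0, 0.04] [0.0, -0.0, 0.554] | 0.04 0.554
```

Emit:
arm_command --moves '[[[0.066,0,0.035],[-0.386,-0.45,0.35],0.05],[[0.066,0,0.035],[-0.386,-0.45,0.35],0.05],[[0.066,0,0.035],[-0.386,-0.45,0.35],0.05],[[0.066,0,0.035],[-0.386,-0.45,0.35],0.05],[[0.066,0,0.035],[-0.386,-0.45,0.35],0.05]]'

```text
time: 11.6
tool_pos: [0.4976, -0.1376, 0.2339]
tool_rot: [-3.141, -0.603, 2.594]
contact_force: [-0.2, -0.6, 0.1]
opening: 0.0499
grip_force: 0.0
```

Emit:
arm_command --moves '[[[0.033,-0.024,0.023],[-0.145,-0.567,0.468],0.05],[[0.033,-0.024,0.023],[-0.145,-0.567,0.468],0.05],[[0.033,-0.024,0.023],[-0.145,-0.567,0.468],0.05],[[0.033,-0.024,0.023],[-0.145,-0.567,0.468],0.05],[[0.033,-0.024,0.023],[-0.145,-0.567,0.468],0.05]]'

```text
time: 12.1
tool_pos: [0.4506, -0.1374, 0.2339]
tool_rot: [-3.132, -0.03, 2.119]
contact_force: [-0.7, -0.0, 0.1]
opening: 0.0501
grip_force: 0.0
```

Run:
```python
from wp import *
s=robot.observe();print(s['time'],s['tool_pos'],s['tool_rot'],s['opening'],s['qpos'])
pi=np.pi
ct=robot.camera_model('top');print(onz(ct,249.6,271.2,.099),onz(ct,250.5,272.3,.049))
chain([([.449,-.1355,.18],[pi,0,1.546]),([.449,-.1355,.055],[pi,0,1.546])])
```

```text
12.1 [ 0.45059944 -0.1373955   0.2338633 ] [-3.13171327 -0.03007191  2.11922051] 0.05014697475645375 [-0.46402958  0.25429125  1.62925008  0.00785998  1.28879906 -1.01490564]
[ 0.44889058 -0.13549296  0.099     ] [ 0.44864891 -0.13380864  0.049     ]
[0.0008, 0.0002, 0.0539] [-0.018, -0.026, 0.573] | 0.054 0.574
[0.0, -0.0, 0.125] [0.0, 0.0, 0.0] | 0.125 0.0
```

Emit:
arm_command --moves '[[[0.001,0,0.054],[-0.018,-0.026,0.573],0.05],[[0.001,0,0.054],[-0.018,-0.026,0.573],0.05],[[0.001,0,0.054],[-0.018,-0.026,0.573],0.05],[[0.001,0,0.054],[-0.018,-0.026,0.573],0.05],[[0.001,0,0.054],[-0.018,-0.026,0.573],0.05]]'

```text
time: 12.6
tool_pos: [0.4484, -0.1347, 0.1793]
tool_rot: [-3.136, -0.004, 1.55]
contact_force: [-0.9, -0.1, -0.2]
opening: 0.0496
grip_force: 0.0
```

Run:
```python
from wp import *
from rect import rect
s=robot.observe();print(s['time'],s['tool_pos'],s['tool_rot'])
cw=robot.camera_model('wrist');w=robot.read_camera('wrist');np.save('w6.npy',w);hsv=cv2.cvtColor(w,cv2.COLOR_RGB2HSV)
u,v=proj(cw,[.449,-.1355,.099]).astype(int);print(u,v, proj(cw,[.449,-.1455,.099]),proj(cw,[.449,-.1255,.099]))
rect(cw,(hsv[...,1]>110)&(hsv[...,2]>150),(u-45,v-45,u+45,v+45),.099,'top')
for y in range(v-40,v+40,4): print(y,[tuple(int(x) for x in hsv[y,k]) for k in (u-12,u,u+12)])
chain([([.449,-.1355,.055],[np.pi,0,1.546])])
```

```text
12.6 [ 0.4484418  -0.13466548  0.17932666] [-3.13617942 -0.00363041  1.55023067]
276 217 [277.04654401 228.94470248] [276.5460454  206.35539546]
top ctr [ 0.4526 -0.1298] size [0.028  0.0117] long 88.6 (274, 195, 15, 33)
177 [(15, 35, 72), (15, 35, 73), (15, 35, 72)]
181 [(15, 35, 72), (15, 17, 59), (10, 30, 51)]
185 [(18, 43, 72), (20, 12, 64), (45, 18, 29)]
189 [(16, 39, 72), (24, 12, 104), (30, 14, 74)]
193 [(21, 37, 69), (13, 39, 119), (25, 14, 108)]
197 [(15, 36, 71), (15, 136, 167), (14, 59, 121)]
201 [(19, 28, 73), (15, 135, 168), (13, 88, 139)]
205 [(20, 22, 70), (15, 134, 171), (14, 106, 142)]
209 [(18, 26, 50), (15, 131, 177), (14, 116, 152)]
213 [(20, 34, 45), (15, 132, 164), (15, 115, 140)]
217 [(18, 41, 62), (15, 91, 138), (14, 136, 129)]
221 [(18, 44, 69), (14, 103, 144), (14, 132, 126)]
225 [(18, 40, 64), (15, 136, 159), (14, 124, 128)]
229 [(20, 28, 54), (15, 123, 89), (14, 79, 84)]
233 [(18, 27, 47), (23, 25, 41), (21, 36, 70)]
237 [(30, 24, 43), (30, 24, 42), (18, 37, 69)]
241 [(15, 25, 41), (18, 28, 45), (19, 41, 69)]
245 [(23, 25, 41), (17, 39, 59), (15, 37, 69)]
249 [(8, 25, 41), (18, 39, 65), (16, 40, 70)]
253 [(17, 40, 45), (16, 42, 67), (15, 37, 69)]
[-0.0012, 0.0011, 0.1244] [-0.005, -0.004, 0.008] | 0.124 0.01
```

Run:
```python
from wp import *
w=np.load('w6.npy');hsv=cv2.cvtColor(w,cv2.COLOR_RGB2HSV);cw=robot.camera_model('wrist')
for v in (195,200,206,212,216,218,220,224,228): print(v,hsv[v,266:300,1].tolist())
print('hole guess',onz(cw,281.5,218.5,.099))
for z in (.031+.018,.056+.018,.099): print(z,proj(cw,[.449,-.1355,z]),proj(cw,[.4535,-.1355,z]))
```

```text
195 [29, 20, 15, 12, 14, 14, 19, 43, 82, 108, 117, 119, 117, 114, 115, 115, 115, 116, 115, 112, 100, 68, 34, 17, 14, 14, 12, 16, 17, 30, 31, 37, 36, 36]
200 [15, 15, 14, 14, 15, 16, 49, 103, 130, 135, 137, 135, 135, 134, 137, 136, 136, 136, 136, 136, 133, 119, 83, 40, 19, 17, 16, 14, 14, 18, 21, 34, 36, 36]
206 [10, 12, 14, 12, 14, 27, 86, 128, 135, 135, 134, 133, 135, 133, 133, 134, 134, 134, 133, 133, 132, 128, 107, 63, 23, 12, 12, 12, 12, 16, 25, 35, 36, 36]
212 [20, 15, 13, 12, 17, 44, 103, 131, 135, 135, 136, 135, 132, 134, 133, 133, 135, 134, 135, 137, 136, 132, 113, 71, 28, 15, 14, 19, 29, 37, 33, 36, 36, 40]
216 [30, 30, 36, 29, 33, 79, 119, 134, 133, 127, 106, 75, 45, 28, 19, 21, 27, 53, 91, 118, 132, 136, 136, 121, 79, 36, 28, 37, 40, 44, 41, 40, 43, 40]
218 [36, 34, 30, 30, 40, 84, 126, 135, 132, 115, 81, 40, 17, 14, 12, 14, 14, 21, 56, 99, 126, 135, 137, 129, 79, 36, 37, 36, 39, 41, 40, 40, 43, 43]
220 [36, 41, 43, 36, 41, 84, 126, 137, 134, 121, 89, 47, 21, 14, 14, 14, 17, 26, 62, 102, 126, 134, 136, 119, 76, 36, 34, 40, 39, 44, 40, 44, 40, 40]
224 [36, 32, 29, 36, 40, 85, 123, 136, 138, 136, 136, 133, 128, 123, 121, 124, 124, 130, 132, 135, 136, 133, 125, 91, 54, 44, 38, 36, 40, 40, 43, 43, 44, 40]
228 [25, 19, 24, 24, 30, 53, 101, 126, 135, 137, 138, 135, 135, 135, 135, 132, 133, 133, 130, 132, 129, 124, 105, 68, 44, 37, 40, 36, 41, 40, 41, 41, 41, 37]
hole guess [ 0.45310269 -0.13633046  0.099     ]
0.049 [277.06332563 202.8100056 ] [281.52714126 202.74446268]
0.074 [276.86716407 209.56953826] [281.72335209 209.49923063]
0.099 [276.63319668 217.6318225 ] [281.95738436 217.55604238]
```

Emit:
arm_command --moves '[[[-0.001,0.004,0.03],[-0.005,-0.004,0.004],0.05],[[-0.001,0.004,0.06],[-0.005,-0.004,0.004],0.05],[[-0.001,0.004,0.09],[-0.005,-0.004,0.004],0.05],[[-0.001,0.004,0.115],[-0.005,-0.004,0.004],0.05],[[-0.001,0.004,0.123],[-0.005,-0.004,0.004],0.05]]'

```text
time: 13.15
tool_pos: [0.4508, -0.135, 0.0543]
tool_rot: [-3.137, -0.001, 1.55]
contact_force: [0.2, -0.1, 0.1]
opening: 0.0502
grip_force: 0.0
```

Emit:
arm_command --moves '[[[0,0,0],[0,0,0],0.02],[[0,0,0],[0,0,0],0.012],[[0,0,0],[0,0,0],0.008],[[0,0,0],[0,0,0],0.005],[[0,0,0],[0,0,0],0.005]]' --squeeze 15

```text
time: 13.65
tool_pos: [0.4525, -0.1357, 0.0571]
tool_rot: [3.141, 0.001, 1.548]
contact_force: [-0.6, 0.9, -0.6]
opening: 0.0148
grip_force: 0.2
```

Emit:
arm_command --moves '[[[0,0,0],[0,0,0],0.005],[[0,0,0],[0,0,0],0.005],[[0,0,0],[0,0,0],0.005],[[0,0,0],[0,0,0],0.005],[[0,0,0],[0,0,0],0.005]]' --squeeze 40

```text
time: 14.15
tool_pos: [0.4525, -0.1357, 0.057]
tool_rot: [3.141, 0.001, 1.548]
contact_force: [-1.0, 1.0, 6.6]
opening: 0.0139
grip_force: 40.0
```

Emit:
arm_command --moves '[[[0,0,-0.01],[0,0,0],0.005],[[0,0,-0.03],[0,0,0],0.005],[[0,0,-0.07],[0,0,0],0.005],[[0,0,-0.11],[0,0,0],0.005],[[0,0,-0.14],[0,0,0],0.005]]'

```text
time: 14.65
tool_pos: [0.4524, -0.1356, 0.1991]
tool_rot: [3.14, 0.001, 1.548]
contact_force: [0.2, 0.6, -1.4]
opening: 0.0137
grip_force: 40.0
```

Run:
```python
from wp import *
s=robot.observe();print(s['time'],s['tool_pos'],s['tool_rot'],s['opening'],s['grip_force'],s['contact_force'])
cw=robot.camera_model('wrist');w=robot.read_camera('wrist');np.save('w7.npy',w);hsv=cv2.cvtColor(w,cv2.COLOR_RGB2HSV)
R=Ro.from_euler('xyz',s['tool_rot'])
hp=s['tool_pos']+R.apply([0,0,-.044]);u,v=proj(cw,hp);print('pred hole',u,v);u,v=int(u),int(v)
m=np.zeros(w.shape[:2],np.uint8);m[v-30:v+30,u-30:u+30]=((hsv[...,1]>90)&(hsv[...,2]>90))[v-30:v+30,u-30:u+30]
c=max(cv2.findContours(m,0,2)[0],key=cv2.contourArea);print(cv2.boundingRect(c))
sm=hsv[...,1]
for y in range(v-24,v+40,3): print(y,sm[y,u-16:u+18:2].tolist(),hsv[y,u,2])
chain([([.50,.10,.22],[np.pi,0,2.3]),([.552,.211,.20],[np.pi,0,3.03])])
```

```text
14.65 [ 0.45242122 -0.13555086  0.19913463] [3.13996816e+00 1.34043762e-03 1.54752573e+00] 0.01371172767495849 39.988921880722046 [ 0.22741729  0.58725967 -1.35185976]
pred hole 273.67712640507216 301.01327615278194
(263, 305, 30, 13)
277 [36, 24, 21, 66, 93, 102, 102, 101, 103, 103, 102, 103, 103, 101, 101, 103, 101] 153
280 [18, 18, 16, 18, 16, 16, 16, 16, 16, 16, 16, 18, 16, 16, 16, 18, 16] 126
283 [17, 16, 18, 17, 17, 17, 17, 17, 15, 15, 17, 15, 17, 15, 17, 17, 17] 132
286 [17, 19, 19, 17, 17, 17, 18, 17, 17, 19, 18, 19, 18, 19, 18, 20, 18] 137
289 [17, 17, 17, 17, 17, 17, 17, 17, 18, 18, 18, 18, 17, 18, 17, 18, 18] 139
292 [17, 15, 17, 15, 15, 15, 15, 17, 17, 15, 17, 15, 17, 17, 17, 17, 15] 133
295 [16, 16, 16, 14, 16, 16, 16, 16, 16, 16, 16, 16, 14, 16, 16, 16, 16] 125
298 [18, 18, 18, 18, 18, 18, 18, 16, 18, 20, 18, 18, 18, 18, 18, 18, 18] 113
301 [18, 15, 15, 18, 18, 18, 15, 15, 15, 15, 15, 18, 18, 13, 18, 15, 15] 100
304 [24, 17, 17, 48, 77, 83, 83, 73, 36, 16, 13, 10, 14, 26, 52, 55, 52] 91
307 [41, 20, 26, 121, 139, 137, 137, 136, 128, 104, 86, 88, 107, 129, 135, 141, 138]
[... 355 characters left out ...]
1, 52, 61, 83, 87, 86, 86, 86, 88, 86, 86, 86, 88, 86, 87, 87, 85] 124
325 [62, 83, 88, 85, 86, 85, 86, 87, 86, 87, 87, 87, 87, 87, 85, 87, 87] 124
328 [64, 87, 86, 86, 87, 87, 87, 87, 86, 87, 86, 86, 86, 86, 85, 87, 86] 124
331 [90, 102, 102, 103, 103, 102, 102, 101, 102, 102, 101, 103, 102, 102, 102, 102, 103] 143
334 [123, 122, 123, 123, 122, 123, 123, 123, 123, 123, 123, 123, 123, 123, 122, 123, 123] 203
337 [123, 122, 123, 122, 124, 123, 122, 123, 123, 123, 123, 123, 123, 124, 123, 123, 123] 201
340 [86, 83, 84, 86, 83, 86, 85, 85, 84, 83, 86, 84, 84, 85, 83, 83, 86] 106
[0.2373, 0.0402, -0.0173] [0.006, 0.007, -0.752] | 0.241 0.752
[0.0481, 0.1127, 0.02] [-0.0, 0.0, -0.73] | 0.124 0.73
```

Emit:
arm_command --moves '[[[0.237,0.04,-0.017],[0,0,-0.75],0.005],[[0.237,0.04,-0.017],[0,0,-0.75],0.005],[[0.237,0.04,-0.017],[0,0,-0.75],0.005],[[0.237,0.04,-0.017],[0,0,-0.75],0.005],[[0.237,0.04,-0.017],[0,0,-0.75],0.005]]'

```text
time: 15.2
tool_pos: [0.4975, 0.103, 0.2136]
tool_rot: [-3.141, 0.0, 2.304]
contact_force: [-0.5, -0.3, -1.3]
opening: 0.014
grip_force: 40.0
```

Emit:
arm_command --moves '[[[0.048,0.113,0.02],[0,0,-0.73],0.005],[[0.048,0.113,0.02],[0,0,-0.73],0.005],[[0.048,0.113,0.02],[0,0,-0.73],0.005],[[0.048,0.113,0.02],[0,0,-0.73],0.005],[[0.048,0.113,0.02],[0,0,-0.73],0.005]]'

```text
time: 15.7
tool_pos: [0.5499, 0.2124, 0.1924]
tool_rot: [-3.14, -0.002, 3.035]
contact_force: [-0.2, -0.7, -0.6]
opening: 0.0139
grip_force: 40.0
```

```bash
cat > tc.py <<'E'
from wp import *
C=np.array([.0767,.0001,-.1575]);cs,sn=.9613,.2756
Rtc=np.array([[0,-cs,-sn],[1,0,0],[0,-sn,cs]]) # camera axes in tool
def cmt():
    m=dict(robot.camera_model('wrist'));m['R']=Rtc.T;m['t']=-Rtc.T@C;return m
E
python3 - <<'E'
from tc import *
for k in range(4):
    s=robot.observe();cm=robot.camera_model('wrist');R0=Ro.from_euler('xyz',s['tool_rot']);R=np.array(cm['R'])
    print(np.round(s['tool_pos'],4),np.round(s['tool_rot'],4),np.round(R0.inv().apply(-R.T@cm['t']-s['tool_pos']),4),np.round((R0.inv()*Ro.from_matrix(R.T)).as_matrix()[:,2],4))
    w=robot.read_camera('wrist')
print(s['time'],cm['cx'],cm['cy']);np.save('w8.npy',w)
t=cmt()
for n,p in dict(hole=[0,0,-.042],holeb=[-.0033,0,-.042],edge=[-.01,0,-.042]).items(): print(n,proj(t,p))
g=cv2.cvtColor(w,cv2.COLOR_RGB2GRAY);R0=Ro.from_euler('xyz',s['tool_rot'])
q=R0.inv().apply(np.array([.4822,.2183,.071])-s['tool_pos']);u,v=proj(t,q).astype(int);print('slot pred',u,v,q)
for y in range(v-32,v+34,3): print(y,g[y,u-40:u+42:3].tolist())
E
```

```text
[0.5499 0.2124 0.1924] [-3.1403e+00 -1.9000e-03  3.0353e+00] [ 0.0732 -0.0003 -0.1575] [-2.783e-01  1.000e-04  9.605e-01]
[0.5499 0.212  0.1926] [-3.1404e+00 -1.6000e-03  3.0404e+00] [ 0.0732 -0.0004 -0.1575] [-0.2784  0.      0.9605]
[0.5499 0.2117 0.1928] [-3.1405e+00 -1.3000e-03  3.0292e+00] [ 0.0731 -0.0004 -0.1575] [-2.784e-01  1.000e-04  9.605e-01]
[0.55   0.2115 0.193 ] [-3.1408e+00 -8.0000e-04  3.0248e+00] [ 0.0732 -0.0003 -0.1575] [-0.2783  0.      0.9605]
15.85 277.8663684490431 210.09515801088853
hole [277.64303248 303.67272597]
holeb [277.6445588  310.06964526]
edge [277.64759439 322.79204069]
slot pred 276 135 [ 0.06808476 -0.00101853  0.12206453]
103 [77, 77, 89, 168, 173, 173, 173, 174, 173, 173, 173, 174, 173, 173, 173, 174, 173, 173, 173, 173, 173, 173, 173, 173, 173, 173, 167, 111]
106 [76, 76, 86, 167, 174, 174, 173, 173, 173, 173, 173, 173, 173, 173, 173, 173, 173, 173, 173, 173, 173, 174, 173, 173, 173, 173, 166, 109]
109 [74, 76, 82, 166, 173, 173, 173, 173, 173, 173, 172, 171, 171, 171, 171, 171, 171, 172, 172, 172, 172, 172, 172, 172, 172, 173, 165, 108]
112 [
[... 1899 characters left out ...]
]
154 [68, 69, 69, 142, 169, 168, 169, 169, 169, 169, 169, 167, 89, 84, 84, 83, 82, 91, 159, 169, 169, 169, 169, 169, 169, 167, 118, 98]
157 [67, 67, 69, 140, 167, 167, 167, 168, 169, 168, 168, 168, 159, 157, 155, 152, 150, 148, 164, 168, 168, 168, 168, 168, 168, 166, 117, 97]
160 [67, 67, 68, 140, 167, 167, 167, 167, 167, 167, 168, 167, 168, 167, 167, 167, 167, 167, 167, 167, 167, 167, 167, 167, 167, 166, 112, 97]
163 [67, 67, 67, 139, 168, 167, 167, 167, 168, 168, 167, 167, 167, 168, 167, 167, 167, 167, 167, 168, 167, 167, 167, 168, 167, 165, 110, 97]
166 [66, 66, 67, 130, 167, 168, 167, 167, 167, 167, 167, 167, 167, 167, 168, 167, 167, 168, 167, 167, 167, 168, 167, 167, 168, 164, 107, 96]
```

```bash
sed -i 's/C=np.array.*;cs/C=np.array([.0732,-.0003,-.1575]);cs/; s/cs,sn=.9613,.2756/cs,sn=.9605,.2783/' tc.py
python3 - <<'E'
from tc import *
from rect import rect
w=np.load('w8.npy');g=cv2.cvtColor(w,cv2.COLOR_RGB2GRAY);hsv=cv2.cvtColor(w,cv2.COLOR_RGB2HSV);t=cmt()
rect(t,g<120,(258,100,305,170),.122,'slot')
rect(t,g>128,(225,70,330,185),.122,'plate')
# holes (white screws)
for a,b in ((245,262),(298,318)):
    m=np.zeros(g.shape,np.uint8);m[120:150,a:b]=(g>195)[120:150,a:b];M=cv2.moments(m,True);u,v=M['m10']/M['m00'],M['m01']/M['m00'];print('screw',u,v,onz(t,u,v,.122))
for k in (115,125,135,145,153): print(k,g[k,264:298].tolist())
print('vprof',g[104:164,281].tolist())
s_=hsv[...,1]
for y in range(300,324,1): print(y,s_[y,258:298:3].tolist())
for n,p in dict(hole=[0,0,-.042],edge=[-.01,0,-.042]).items(): print(n,proj(t,p))
E
```

```text
slot ctr [0.0645 0.0012] size [0.0159 0.0373] long 0.0 (271, 113, 18, 43)
plate ctr [0.0623 0.0012] size [0.0651 0.0687] long 0.0 (244, 97, 73, 78)
screw 252.93975903614458 134.34939759036143 [ 0.0645801  -0.02317268  0.122     ]
screw 305.4024390243902 134.6829268292683 [0.06428343 0.02497482 0.122     ]
115 [173, 173, 173, 170, 167, 163, 143, 109, 83, 79, 78, 80, 79, 80, 80, 79, 80, 80, 80, 79, 79, 79, 78, 81, 95, 123, 152, 168, 173, 173, 173, 173, 173, 173]
125 [172, 172, 172, 172, 174, 171, 148, 110, 83, 77, 77, 76, 77, 78, 78, 78, 78, 78, 78, 78, 77, 77, 78, 83, 99, 128, 154, 167, 171, 172, 172, 172, 172, 172]
135 [171, 170, 170, 170, 172, 170, 148, 108, 81, 75, 75, 76, 76, 76, 75, 76, 76, 76, 76, 76, 75, 75, 76, 84, 104, 132, 156, 168, 170, 170, 170, 171, 170, 168]
145 [169, 169, 169, 166, 162, 160, 141, 106, 80, 75, 75, 75, 75, 74, 75, 76, 75, 75, 75, 75, 74, 75, 74, 82, 106, 134, 156, 166, 169, 170, 169, 169, 169, 169]
153 [169, 169, 169, 169, 171, 167, 144, 105, 80, 75, 76, 76, 76, 76, 76, 75, 76, 75, 74, 75, 74, 75, 76, 87, 112, 139, 159, 167, 169, 169, 169, 169, 169, 169]

[... 1161 characters left out ...]
124, 110, 32, 16]
314 [31, 11, 86, 114, 118, 115, 118, 117, 117, 118, 117, 99, 28, 16]
315 [29, 14, 63, 92, 97, 98, 100, 98, 98, 98, 98, 77, 28, 19]
316 [29, 14, 49, 66, 69, 70, 75, 73, 71, 72, 72, 56, 27, 16]
317 [32, 11, 42, 50, 52, 53, 54, 54, 50, 52, 52, 47, 27, 16]
318 [29, 11, 39, 45, 47, 47, 47, 47, 43, 45, 47, 46, 27, 19]
319 [31, 7, 37, 45, 45, 46, 44, 45, 43, 44, 45, 44, 24, 18]
320 [30, 7, 40, 43, 45, 45, 47, 45, 42, 44, 45, 43, 22, 18]
321 [29, 16, 42, 45, 46, 45, 45, 44, 43, 45, 45, 45, 24, 20]
322 [32, 30, 43, 45, 45, 47, 44, 45, 45, 43, 45, 46, 33, 28]
323 [32, 38, 43, 45, 46, 47, 44, 43, 45, 45, 44, 44, 40, 37]
hole [278.54076124 295.88904847]
edge [278.52676465 315.25213624]
```

Emit:
arm_command --moves '[[[0.035,0.0016,0],[0,0,0],0.005],[[0.0645,0.0016,0.01],[0,0,0],0.005],[[0.0645,0.0016,0.035],[0,0,0],0.005],[[0.0645,0.0016,0.055],[0,0,0],0.005],[[0.0645,0.0016,0.07],[0,0,0],0.005]]'

```text
time: 16.4
tool_pos: [0.4858, 0.22, 0.1225]
tool_rot: [-3.141, -0.001, 3.024]
contact_force: [0.5, -0.0, -1.8]
opening: 0.0139
grip_force: 40.0
```

Emit:
arm_command --moves '[[[0,0,0],[0,0,0],0.005],[[0,0,0],[0,0,0],0.005],[[0,0,0],[0,0,0],0.005],[[0,0,0],[0,0,0],0.005],[[0,0,0],[0,0,0],0.005]]'

```text
time: 16.9
tool_pos: [0.4868, 0.2204, 0.1238]
tool_rot: [-3.142, 0.001, 3.027]
contact_force: [0.1, -0.1, -1.5]
opening: 0.0136
grip_force: 40.0
```

Run:
```python
from tc import *
for k in range(3):
    s=robot.observe();print(np.round(s['tool_pos'],4),np.round(s['tool_rot'],4),np.round(s['contact_force'],1)); w=robot.read_camera('wrist')
np.save('w9.npy',w);g=cv2.cvtColor(w,cv2.COLOR_RGB2GRAY);t=cmt();z=s['tool_pos'][2]-.071;print(s['time'],z)
for n,p in dict(slotpx=[.0195,0,z],slotc=[0,0,z],s1=[0.0195,-.0085,z],s2=[.0195,.0085,z],scr1=[0,-.024,z],scr2=[0,.024,z],headp=[.018,0,.029],collar=[.016,0,.008],pl=[.032,0,z]).items(): print(n,proj(t,p))
for y in range(150,300,6): print(y,g[y,210:346:4].tolist())
```

```text
[0.4868 0.2204 0.1238] [-3.1415e+00  1.0000e-03  3.0271e+00] [ 0.1 -0.1 -1.5]
[0.4867 0.2204 0.1237] [-3.1414e+00  7.0000e-04  3.0272e+00] [ 0.3  0.6 -1.1]
[0.4866 0.2204 0.1236] [-3.1413e+00  5.0000e-04  3.0272e+00] [-0.8  0.2 -1.8]
17.0 0.05256812820450292
slotpx [278.27498803 200.71991289]
slotc [278.2650056  225.83686048]
s1 [266.69743331 200.71991289]
s2 [289.85254274 200.71991289]
scr1 [246.37403382 225.83686048]
scr2 [310.15597737 225.83686048]
headp [278.32166995 211.78986608]
collar [278.37273446 225.08688321]
pl [278.28165427 183.94688005]
150 [92, 93, 93, 94, 94, 94, 95, 96, 96, 97, 97, 96, 97, 97, 97, 97, 98, 99, 97, 97, 97, 96, 97, 96, 96, 97, 96, 96, 96, 96, 95, 95, 96, 96]
156 [92, 92, 94, 93, 93, 94, 95, 95, 97, 97, 97, 97, 97, 97, 96, 97, 97, 98, 97, 97, 97, 97, 96, 96, 97, 96, 96, 96, 95, 94, 95, 94, 97, 94]
162 [92, 92, 93, 94, 94, 94, 94, 94, 94, 95, 96, 96, 96, 96, 97, 97, 97, 98, 97, 97, 96, 97, 97, 96, 97, 94, 95, 95, 95, 95, 95, 94, 95, 94]
168 [64, 64, 64, 64, 67, 67, 68, 67, 67, 67, 67, 68, 69, 71, 70, 70, 94, 94, 94, 96, 96, 97, 97, 95, 95, 94, 94, 95, 95, 
[... 2659 characters left out ...]
 112, 65, 63, 65, 64, 64, 64, 64, 63]
276 [66, 65, 64, 65, 65, 66, 65, 65, 73, 188, 202, 178, 120, 80, 115, 115, 116, 115, 115, 115, 114, 75, 126, 176, 145, 135, 64, 66, 65, 65, 66, 64, 64, 65]
282 [88, 89, 88, 88, 88, 88, 88, 88, 95, 213, 154, 107, 107, 108, 107, 107, 107, 107, 107, 108, 108, 107, 108, 107, 123, 149, 84, 89, 89, 88, 88, 88, 88, 88]
288 [103, 104, 103, 104, 104, 104, 104, 103, 107, 212, 122, 110, 111, 111, 110, 110, 111, 111, 110, 110, 111, 110, 110, 111, 120, 153, 97, 103, 104, 104, 104, 104, 104, 103]
294 [103, 104, 103, 104, 103, 103, 104, 103, 109, 233, 121, 113, 113, 114, 113, 113, 114, 113, 113, 113, 113, 114, 113, 113, 122, 161, 100, 103, 104, 104, 104, 103, 104, 104]
```

Run:
```python
from tc import *
w=np.load('w9.npy');g=cv2.cvtColor(w,cv2.COLOR_RGB2GRAY);t=cmt();z=.0526
for u in (272,279,285): print(u,list(zip(range(194,220),g[194:220,u].tolist())))
for v in (203,210,217,219): print(v,list(zip(range(262,298),g[v,262:298].tolist())))
for n,p in dict(slot=[.0195,0,z],headt=[.018,0,.029],headb=[.018,0,.039],h1=[.018,-.007,.029],h2=[.018,.007,.029],hb1=[.018,-.007,.039],hb2=[.018,.007,.039],s1=[.0195,-.0085,z],s2=[.0195,.0085,z]).items(): print(n,proj(t,p).round(1))
```

```text
272 [(194, 161), (195, 160), (196, 159), (197, 158), (198, 151), (199, 132), (200, 102), (201, 77), (202, 68), (203, 66), (204, 66), (205, 67), (206, 66), (207, 67), (208, 67), (209, 72), (210, 84), (211, 95), (212, 101), (213, 113), (214, 134), (215, 153), (216, 162), (217, 164), (218, 165), (219, 165)]
279 [(194, 161), (195, 161), (196, 159), (197, 157), (198, 147), (199, 128), (200, 99), (201, 76), (202, 68), (203, 68), (204, 67), (205, 66), (206, 67), (207, 66), (208, 67), (209, 73), (210, 83), (211, 95), (212, 101), (213, 113), (214, 133), (215, 153), (216, 163), (217, 165), (218, 165), (219, 165)]
285 [(194, 161), (195, 160), (196, 160), (197, 157), (198, 150), (199, 133), (200, 106), (201, 80), (202, 68), (203, 66), (204, 67), (205, 67), (206, 66), (207, 67), (208, 68), (209, 73), (210, 84), (211, 95), (212, 101), (213, 113), (214, 134), (215, 154), (216, 164), (217, 167), (218, 166), (219, 166)]
203 [(262, 109), (263, 119), (264, 142), (265, 159), (266, 152), (267, 122), (268, 86), (269, 69), (270, 67), (271, 66), (272, 66), (273, 67), (274, 67), (275, 67), (276, 68), (277, 6
[... 984 characters left out ...]
36), (290, 139), (291, 151), (292, 157), (293, 159), (294, 159), (295, 159), (296, 159), (297, 159)]
219 [(262, 140), (263, 155), (264, 164), (265, 168), (266, 158), (267, 137), (268, 135), (269, 152), (270, 162), (271, 164), (272, 165), (273, 165), (274, 165), (275, 166), (276, 166), (277, 165), (278, 165), (279, 165), (280, 166), (281, 166), (282, 166), (283, 166), (284, 166), (285, 166), (286, 167), (287, 165), (288, 152), (289, 136), (290, 138), (291, 151), (292, 157), (293, 158), (294, 159), (295, 159), (296, 159), (297, 159)]
slot [278.3 200.7]
headt [278.3 211.8]
headb [278.3 207.7]
h1 [267.7 211.8]
h2 [288.9 211.8]
hb1 [268.2 207.7]
hb2 [288.4 207.7]
s1 [266.7 200.7]
s2 [289.9 200.7]
```

Emit:
arm_command --moves '[[[0.0012,0,0.003],[0,0,0],0.005],[[0.0023,0,0.006],[0,0,0],0.005],[[0.0023,0,0.009],[0,0,0],0.005],[[0.0023,0,0.01],[0,0,0],0.005],[[0.0023,0,0.01],[0,0,0],0.005]]'

```text
time: 17.55
tool_pos: [0.484, 0.2206, 0.1129]
tool_rot: [-3.141, -0.001, 3.027]
contact_force: [0.9, -0.0, -0.2]
opening: 0.0137
grip_force: 40.0
```

Run:
```python
from tc import *
w=robot.read_camera('wrist');s=robot.observe();print(np.round(s['tool_pos'],4),np.round(s['contact_force'],1))
w=robot.read_camera('wrist');g=cv2.cvtColor(w,cv2.COLOR_RGB2GRAY);t=cmt();z=s['tool_pos'][2]-.071
for n,p in dict(slot=[.0195,0,z],headt=[.018,0,.029],headb=[.018,0,.039],h1=[.018,-.007,.029],h2=[.018,.007,.029],s1=[.0195,-.0085,z],s2=[.0195,.0085,z]).items(): print(n,proj(t,p).round(1))
for u in (272,279,285): print(u,list(zip(range(196,222),g[196:222,u].tolist())))
for v in (208,218): print(v,list(zip(range(260,298),g[v,260:298].tolist())))
```

```text
[0.4841 0.2206 0.1131] [ 0.1  0.1 -1.5]
slot [278.3 204.4]
headt [278.3 211.8]
headb [278.3 207.7]
h1 [267.7 211.8]
h2 [288.9 211.8]
s1 [266.2 204.4]
s2 [290.4 204.4]
272 [(196, 160), (197, 160), (198, 159), (199, 159), (200, 159), (201, 159), (202, 159), (203, 159), (204, 158), (205, 149), (206, 128), (207, 95), (208, 73), (209, 73), (210, 84), (211, 95), (212, 101), (213, 114), (214, 134), (215, 153), (216, 163), (217, 164), (218, 165), (219, 165), (220, 165), (221, 165)]
279 [(196, 160), (197, 160), (198, 159), (199, 160), (200, 159), (201, 159), (202, 159), (203, 159), (204, 157), (205, 148), (206, 129), (207, 99), (208, 75), (209, 73), (210, 84), (211, 95), (212, 102), (213, 113), (214, 134), (215, 154), (216, 163), (217, 165), (218, 166), (219, 166), (220, 165), (221, 165)]
285 [(196, 160), (197, 160), (198, 159), (199, 160), (200, 159), (201, 160), (202, 159), (203, 159), (204, 157), (205, 150), (206, 133), (207, 106), (208, 80), (209, 74), (210, 85), (211, 95), (212, 103), (213, 113), (214, 135), (215, 155), (216, 165), (217, 167), (218, 167), (219, 167), (220, 166), (221, 16
[... 202 characters left out ...]
 (277, 73), (278, 73), (279, 75), (280, 80), (281, 81), (282, 81), (283, 81), (284, 81), (285, 80), (286, 80), (287, 81), (288, 84), (289, 93), (290, 111), (291, 132), (292, 148), (293, 157), (294, 159), (295, 159), (296, 159), (297, 159)]
218 [(260, 105), (261, 104), (262, 104), (263, 104), (264, 103), (265, 104), (266, 107), (267, 112), (268, 131), (269, 152), (270, 162), (271, 165), (272, 165), (273, 165), (274, 166), (275, 165), (276, 166), (277, 166), (278, 166), (279, 166), (280, 166), (281, 167), (282, 167), (283, 167), (284, 167), (285, 167), (286, 168), (287, 164), (288, 148), (289, 124), (290, 118), (291, 136), (292, 152), (293, 158), (294, 159), (295, 159), (296, 159), (297, 159)]
```

Emit:
arm_command --moves '[[[0,0.0003,0.0015],[0,0,0],0.005],[[0,0.0003,0.003],[0,0,0],0.005],[[0,0.0003,0.0045],[0,0,0],0.005],[[0,0.0003,0.006],[0,0,0],0.005],[[0,0.0003,0.006],[0,0,0],0.005]]'

```text
time: 18.15
tool_pos: [0.484, 0.2208, 0.1069]
tool_rot: [-3.141, -0.001, 3.027]
contact_force: [0.0, 0.2, -2.8]
opening: 0.014
grip_force: 40.0
```

No contact with the head about 3 mm into the slot, so I'll continue.

Emit:
arm_command --moves '[[[0,0,0.0015],[0,0,0],0.005],[[0,0,0.003],[0,0,0],0.005],[[0,0,0.0045],[0,0,0],0.005],[[0,0,0.006],[0,0,0],0.005],[[0,0,0.006],[0,0,0],0.005]]'

```text
time: 18.65
tool_pos: [0.484, 0.2208, 0.1009]
tool_rot: [-3.141, -0.001, 3.027]
contact_force: [-0.2, 0.1, -1.1]
opening: 0.014
grip_force: 40.0
```

Emit:
arm_command --moves '[[[0,0,0.0015],[0,0,0],0.005],[[0,0,0.003],[0,0,0],0.005],[[0,0,0.0045],[0,0,0],0.005],[[0,0,0.006],[0,0,0],0.005],[[0,0,0.006],[0,0,0],0.005]]'

```text
time: 19.15
tool_pos: [0.484, 0.2208, 0.0949]
tool_rot: [-3.141, -0.001, 3.028]
contact_force: [-0.2, -0.2, -1.4]
opening: 0.014
grip_force: 40.0
```

Emit:
arm_command --moves '[[[0,0,0.0015],[0,0,0],0.005],[[0,0,0.003],[0,0,0],0.005],[[0,0,0.0045],[0,0,0],0.005],[[0,0,0.006],[0,0,0],0.005],[[0,0,0.007],[0,0,0],0.005]]'

```text
time: 19.65
tool_pos: [0.4841, 0.2209, 0.088]
tool_rot: [-3.141, -0.0, 3.027]
contact_force: [-0.3, 0.2, -1.2]
opening: 0.0139
grip_force: 40.0
```

Emit:
arm_command --moves '[[[0,0,0.0005],[0,0,0],0.005],[[0,0,0.001],[0,0,0],0.005],[[0,0,0.0015],[0,0,0],0.005],[[0,0,0.002],[0,0,0],0.005],[[0,0,0.002],[0,0,0],0.005]]'

```text
time: 20.15
tool_pos: [0.4841, 0.2209, 0.0861]
tool_rot: [-3.141, -0.0, 3.027]
contact_force: [-0.2, -0.6, -1.6]
opening: 0.0137
grip_force: 40.0
```

Emit:
arm_command --moves '[[[0,0,0.0005],[0,0,0],0.005],[[0,0,0.001],[0,0,0],0.005],[[0,0,0.0014],[0,0,0],0.005],[[0,0,0.0014],[0,0,0],0.005],[[0,0,0.0014],[0,0,0],0.005]]'

```text
time: 20.65
tool_pos: [0.4842, 0.2209, 0.085]
tool_rot: [-3.141, 0.0, 3.027]
contact_force: [-1.2, -0.1, 2.3]
opening: 0.014
grip_force: 40.0
```

Emit:
arm_command --moves '[[[0,0,0.0004],[0,0,0.09],0.005],[[0,0.0001,0.0004],[0,0,0.18],0.005],[[0,0.0002,0.0004],[0,0,0.27],0.005],[[-0.0001,0.0003,0.0004],[0,0,0.36],0.005],[[-0.0001,0.0004,0.0004],[0,0,0.45],0.005]]'

```text
time: 21.15
tool_pos: [0.4849, 0.2214, 0.085]
tool_rot: [3.141, 0.001, 2.574]
contact_force: [-0.5, -0.2, 3.6]
opening: 0.014
grip_force: 40.0
```

Run:
```python
from wp import *
s=robot.observe();print(s['time'],s['tool_pos'],s['tool_rot'],s['contact_force'],s['torque'],s['opening'],s['qpos'])
```

```text
21.15 [0.48489049 0.22143052 0.08500345] [3.14092498e+00 1.25971266e-03 2.57381800e+00] [-0.50884998 -0.2333374   3.56600314] [ 0.02057885 -0.07766008  0.03213343] 0.014038208829740668 [ 2.84866917e-01  5.11586987e-01  1.68918710e+00 -6.30856677e-04
  9.39487006e-01 -7.17783178e-01]
```

Emit:
arm_command --moves '[[[0,0,0],[0,0,0.09],0.005],[[0,0.0001,0],[0,0,0.18],0.005],[[0,0.0002,0],[0,0,0.27],0.005],[[-0.0001,0.0003,0],[0,0,0.36],0.005],[[-0.0001,0.0004,0],[0,0,0.45],0.005]]'

```text
time: 21.65
tool_pos: [0.4852, 0.2217, 0.085]
tool_rot: [3.141, 0.001, 2.124]
contact_force: [-0.6, 1.1, 3.0]
opening: 0.0137
grip_force: 40.0
```

Emit:
arm_command --moves '[[[0,0,0],[0,0,0.09],0.005],[[0,0.0001,0],[0,0,0.18],0.005],[[0,0.0002,0],[0,0,0.27],0.005],[[-0.0001,0.0003,0],[0,0,0.36],0.005],[[-0.0001,0.0004,0],[0,0,0.45],0.005]]'

```text
time: 22.15
tool_pos: [0.4855, 0.2218, 0.085]
tool_rot: [3.14, 0.0, 1.674]
contact_force: [-0.6, 0.7, 4.4]
opening: 0.0137
grip_force: 40.0
```

Run:
```python
from wp import *
s=robot.observe();print(s['time'],s['tool_pos'],s['tool_rot'],s['contact_force'],s['torque'],s['opening'],s['qpos'][5])
```

```text
22.15 [0.4855368  0.22183985 0.08499383] [3.14033080e+00 2.54369638e-04 1.67383517e+00] [-0.55829687  0.6701465   4.40088043] [-0.044601    0.06979048  0.00022674] 0.013671247244799208 0.18255825427086084
```

Emit:
arm_command --moves '[[[0,0,0],[0,0,0.06],0.005],[[0,0.0001,0],[0,0,0.11],0.005],[[0,0.0001,0],[0,0,0.16],0.005],[[0,0.0002,0],[0,0,0.21],0.005],[[0,0.0002,0],[0,0,0.21],0.005]]'

```text
time: 22.65
tool_pos: [0.4855, 0.2219, 0.085]
tool_rot: [3.141, -0.0, 1.467]
contact_force: [-1.2, 0.3, 6.0]
opening: 0.0136
grip_force: 40.0
```

Run:
```python
from wp import *
s=robot.observe();print(s['time'],s['tool_pos'],s['tool_rot'],s['contact_force'],s['torque'])
```

```text
22.65 [0.48553256 0.22192322 0.0849971 ] [ 3.14071599e+00 -3.97185650e-05  1.46696961e+00] [-1.1659455   0.25369873  5.97140073] [0.04203207 0.17390815 0.01436158]
```

Emit:
arm_command --moves '[[[0,0,0],[0,0,0.01],0.005],[[0,0,0],[0,0,0.02],0.005],[[0,0,0],[0,0,0.03],0.005],[[0,0,0],[0,0,0.03],0.005],[[0,0,0],[0,0,0.03],0.005]]'

```text
time: 23.15
tool_pos: [0.4854, 0.222, 0.085]
tool_rot: [3.141, -0.0, 1.439]
contact_force: [-2.3, 0.7, 5.7]
opening: 0.0139
grip_force: 40.0
```

Run:
```python
from wp import *
s=robot.observe();print(s['time'],s['tool_pos'],s['tool_rot'],s['contact_force'],s['torque'])
```

```text
23.15 [0.48537949 0.22197275 0.08499264] [ 3.14102023e+00 -5.03640205e-05  1.43893092e+00] [-2.29358533  0.66755886  5.69791675] [0.13525653 0.30068506 0.10191153]
```

Emit:
arm_command --moves '[[[0,0,0],[0,0,0],0.045],[[0,0,0],[0,0,0],0.045],[[0,0,0],[0,0,0],0.045],[[0,0,0],[0,0,0],0.045],[[0,0,0],[0,0,0],0.045]]'

```text
time: 23.65
tool_pos: [0.4852, 0.2216, 0.0842]
tool_rot: [-3.141, 0.001, 1.438]
contact_force: [0.1, -0.2, -0.5]
opening: 0.0443
grip_force: 0.0
```

Emit:
arm_command --moves '[[[0,0,-0.02],[0,0,0],0.045],[[0,0,-0.05],[0,0,0],0.045],[[0,0,-0.08],[0,0,0],0.045],[[0,0,-0.1],[0,0,0],0.045],[[0,0,-0.1],[0,0,0],0.045]]'

```text
time: 24.15
tool_pos: [0.4868, 0.2222, 0.1873]
tool_rot: [3.136, -0.002, 1.438]
contact_force: [-0.6, -0.2, -0.5]
opening: 0.0451
grip_force: 0.0
```

Run:
```python
from tc import *
w=robot.read_camera('wrist');w=robot.read_camera('wrist');s=robot.observe();print(s['time'],s['tool_pos'],s['tool_rot'],s['contact_force'],s['opening'])
np.save('w10.npy',w);hsv=cv2.cvtColor(w,cv2.COLOR_RGB2HSV);t=cmt();ze=s['tool_pos'][2]-.127
for n,p in dict(top=[0,0,ze],c=[0,0,ze+.05]).items(): print(n,proj(t,p).round(1))
m=((hsv[...,1]>100)&(hsv[...,2]>110)).astype(np.uint8);m[:130]=0;m[262:]=0
c=max(cv2.findContours(m,0,2)[0],key=cv2.contourArea);r=cv2.minAreaRect(c);print(r,cv2.boundingRect(c),onz(t,*r[0],ze))
b=robot.read_camera('top');ct=robot.camera_model('top');hb=cv2.cvtColor(b,cv2.COLOR_RGB2HSV)
u,v=proj(ct,[.485,.222,.127]).astype(int);print(u,v)
m=((hb[...,1]>110)&(hb[...,2]>140)).astype(np.uint8)
k=np.zeros_like(m);k[v-15:v+15,u-15:u+15]=m[v-15:v+15,u-15:u+15];cc=cv2.findContours(k,0,2)[0];print([(cv2.boundingRect(x),cv2.minAreaRect(x)) for x in cc if cv2.contourArea(x)>5])
i=np.load('top.npy');d=cv2.absdiff(cv2.cvtColor(b,7),cv2.cvtColor(i,7))
n=cv2.connectedComponentsWithStats((d>35).astype(np.uint8));print([x.tolist() for x in n[2][1:] if x[4]>12])
```

```text
24.25 [0.48503744 0.22168211 0.18404915] [-3.14147369e+00  5.76200413e-04  1.43747574e+00] [ 0.38532774 -0.79295137 -1.43620141] 0.044995559707806124
top [278.3 223.9]
c [278.2 206.5]
((277.0, 217.5), (37.0, 18.0), 90.0) (268, 199, 19, 38) [ 0.00515903 -0.00096041  0.05704915]
85 258
[((81, 255, 10, 8), ((85.60810852050781, 258.35137939453125), (8.877545356750488, 6.411561012268066), 9.462322235107422))]
[[0, 196, 31, 69, 1425], [14, 201, 57, 105, 1974], [77, 206, 8, 10, 47], [345, 215, 26, 30, 356], [70, 223, 6, 5, 17], [74, 239, 8, 6, 22], [81, 255, 4, 7, 18], [92, 254, 19, 14, 147], [0, 260, 3, 22, 62], [73, 269, 4, 7, 18], [200, 275, 340, 145, 15566], [171, 279, 6, 4, 16], [0, 282, 16, 14, 143], [126, 372, 55, 17, 470], [121, 389, 11, 3, 17], [115, 388, 68, 32, 1145]]
```

Run:
```python
from tc import *
w=np.load('w10.npy');g=cv2.cvtColor(w,cv2.COLOR_RGB2GRAY).astype(float);hsv=cv2.cvtColor(w,cv2.COLOR_RGB2HSV);t=cmt();zp=.184-.071
print([proj(t,[a,b,zp]).round(0).tolist() for a in (.032,-.032) for b in (-.036,.036)],'screws',[proj(t,[a,0,zp]).round(0).tolist() for a in (.024,-.024)])
def edge(cols,v0,v1,sgn):
    P=[]
    for u in cols: d=np.diff(cv2.GaussianBlur(g,(5,5),0)[v0:v1,u])*sgn;P.append((u,v0+np.argmax(d)))
    return P
print(edge(range(240,320,10),120,190,1))
print('grip edges',[(v,np.where(hsv[v,255:300,1]>100)[0][[0,-1]]+255) for v in range(202,236,5)])
print('slot row',[int(x) for x in g[212,225:335:3]])
for v in range(160,200,6): print(v,[int(x) for x in g[v,240:320:5]])
```

```text
[[239.0, 171.0], [317.0, 171.0], [241.0, 236.0], [315.0, 236.0]] screws [[278.0, 180.0], [278.0, 229.0]]
[(240, np.int64(173)), (250, np.int64(169)), (260, np.int64(169)), (270, np.int64(169)), (280, np.int64(169)), (290, np.int64(169)), (300, np.int64(169)), (310, np.int64(169))]
grip edges [(202, array([270, 284])), (207, array([269, 284])), (212, array([269, 285])), (217, array([268, 285])), (222, array([268, 286])), (227, array([268, 285])), (232, array([268, 285]))]
slot row [49, 48, 48, 49, 49, 40, 84, 100, 101, 100, 89, 43, 81, 104, 103, 134, 143, 143, 143, 144, 117, 105, 103, 59, 91, 100, 100, 100, 89, 77, 68, 49, 49, 49, 49, 49, 49]
160 [51, 51, 52, 52, 52, 52, 52, 52, 52, 52, 53, 53, 53, 54, 53, 53]
166 [51, 52, 52, 51, 52, 52, 51, 52, 52, 52, 52, 53, 51, 51, 51, 53]
172 [51, 82, 83, 84, 84, 85, 84, 85, 85, 86, 86, 87, 87, 87, 82, 74]
178 [60, 100, 101, 101, 101, 101, 101, 111, 101, 101, 101, 100, 101, 101, 89, 75]
184 [57, 100, 100, 100, 101, 101, 111, 171, 136, 101, 101, 101, 101, 101, 87, 75]
190 [55, 101, 101, 101, 100, 101, 101, 107, 103, 100, 102, 101, 100, 100, 86, 75]
196 [52, 101, 101, 101, 101, 101, 106, 106, 107, 106, 101, 101, 101, 101, 85, 73]
```

```bash
python3 -c "
from cell import robot
print(robot.hand_in())"
```

```text
the job is handed in; nothing more can be done
None
```

The job is handed in at about 24 s of the 64 s allowed: the bolt stood in the swage pocket, was let go and gripped afresh, lowered until its collar touched the keeper plate, turned about 90 degrees clockwise until resistance rose, and released upright; I moved none of the bystanders on purpose, but did not check their final positions.

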